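# Retire the failed hard drive into the locked media box

### The arm

A 6-joint arm with a two-finger parallel gripper is mounted at the origin on a cart in front of the work surface, level with it; the furniture and walls round the work are solid. World frame = base frame: x ahead of the robot, y to its left, z up, the work surface at z = 0. Lengths are in m, angles in degrees, forces in N, time in s.
With the tool pointing down it reaches from about 0.4 to 0.825 m from the base axis. Payload 7 kg.
Tool frame: the origin (TCP) lies on the centre line of the jaws, within the pads' length; the fingertips stand 22 mm ahead of it and the grasp point (between the pads) lies 3 mm ahead of it (ctrl.finger_overhang is the distance from the TCP to the fingertips, in m); z points along the fingers, y is the line along which they close (so a half turn about z gives the same grasp; the last joint's range is limited). The gripper opens to 88 mm and grips with 3 to 60 N. Pads are 19 mm wide; open, the fingers measure 130 mm over their backs; the gripper's body (78 mm by 193 mm) begins 47 mm behind the grasp point.
Start: joints at [-46.92, 20.546, 0.682, 0, -70.136, -16.507], TCP at [0.302, -0.604, 0.227] pointing down, gripper open.
Joint ranges: [-176.03, 176.03], [-82.01, 121.73], [-58.28, 71.71], [-173.87, 95.51], [-174.79, -0.11], [-173.66, 173.66]. Speed limits (degrees/s): [136.94, 136.94, 172.46, 180, 180, 180].

### API

Orientations are given as [roll, pitch, yaw] about the fixed x, y, z axes, in that order (R = Rz(yaw) Ry(pitch) Rx(roll)).
In Python, from plant import ctrl gives the robot as it stands. The module is installed in compiled form; this text tells all that it offers.
- The arm moves only by the shell command python3 -m creep 'ROWS'. ROWS is JSON, a list of rows, each an object with "grip": the closure, from 0 (fully open) to 1 (shut); "delta_pos": the shift along the tool's x, y, z scaled (see below), a list of three; "rotation": the turn, a rotation vector about the tool's x, y, z scaled (see below), a list of three. A call has 1 to 5 rows; each row is the pose to reach, as a shift and turn from the pose commanded when the call began, along the tool's axes at that moment; what a row does not reach only later rows make up. The controller multiplies each number of a shift by 10 cm and each number of a turn by pi/2 rad. A row lasts 1/10 s, in which the tool goes at most 50 mm and 8.59 degrees, less where a joint would pass 70% of its speed; a pose out of reach is approached as far as the arm can. A call with a number of a shift or a turn outside -1 to 1 is refused whole. A call with a gripper value outside its range is refused whole. The fingers move at their own pace and stop on an object; the grip force is fixed at half the most. Time passes only in rows, so rows that repeat a pose let the fingers close. It gives the time, the measured TCP pose, the force, the opening and the grip force at its end, in the units of the state.
- ctrl.get_obs(): the state, without advancing time (a new reading comes with each control period).
- ctrl.snapshot(name): name is "scene" or "top" or "wrist"; returns a dict with "color" (384x512x3 uint8, red, green, blue), "intrinsics" (3x3 intrinsics, pixels), "distortion" ([k1, k2, p1, p2, k3] as OpenCV has them; the pictures are not rectified), "R" (3x3) and "t" (3): a world point X has camera coordinates R X + t. Camera axes: x right, y down, z forward; pixel columns grow to the right and rows downward; lengths in m; the calibration is good to about 2 mm. A picture is of the moment at which its call begins. There is no depth.
- ctrl.close_job(): hands the job in; it is judged then, once.
The state is a dict: "clock": time; "joint_pos": joint angles; "qvel": joint speeds; "tau": joint torques, N m; "tool_pos": TCP position; "orientation": TCP orientation; "force": force on the tool from outside, world axes, zero at the start; "moment": the same for the moment, N m; "opening": finger opening in m; "gripper_force": force on a finger pad.
Only numpy, scipy, OpenCV 4.12 (cv2) and the standard library are available. Lean on these libraries where they do the work, as an engineer would, in place of code of your own. Each camera call takes 0.05 s, during which the arm holds its last target. There are 200 camera calls.

### The job

The large hard drive in the dock has failed. Draw it up out of its bay and get it into the locked grey media box: lay it flat on the ledge in front of the slot and push it in through the flap until it has dropped right inside and the flap has swung shut behind it. The box only stands on the desk, so do not shove it along; leave the small drive in its bay, and leave the glue stick and the memory stick where they are.

Things in the scene. Friction and masses are not known exactly. Their poses are not given: they have to be found in the camera images.
- drive: the failed 3.5-inch hard drive, a metal block 147 mm long, 101.6 mm wide, 26.1 mm thick, about 0.4 kg, loose. Starts upright in the dock's larger bay, its top 147 mm of length from the bay floor, so that 97 mm stand clear of the dock. Origin: centre of its connector end (the lower end at the start); z runs along its length (up at the start), y along its width, x across its thickness.
- drive_mid (a point): the middle of the drive, 73.5 mm along its z
- drive_top (a point): the centre of the drive's other end, 147 mm along its z
- small_drive: the 2.5-inch drive that stays, 100 mm long, 70 mm wide, 9.5 mm thick, upright in the dock's other bay, its top 50 mm above the dock and 47 mm lower than the large drive's; same axes and origin as the large drive
- dock: black twin-bay drive dock, fixed to the desk, 124 mm (x) by 136 mm (y) by 68 mm high, origin at the centre of its underside. Two bays 50 mm deep open upward (floor 18 mm above the desk): the large drive's at x = -30 mm, the small drive's at x = +32 mm; the slots run along y, with 1.5 mm of play each side.
- media_box: grey sheet-steel box with locked cover, 2.3 kg, loose on the desk, 126 mm wide. Origin: on the desk right below the sill, midway across; x points inward through the slot, y along the slot, z up. Its closed part runs from x = 0 to 178 mm, cover 122 mm high; inside, the floor is 22 mm above the desk, so there is a drop of 40 mm behind the sill.
- ledge (a point): centre of the box's flat ledge, on its upper face, 62 mm above the desk and 70 mm before the sill. The ledge runs from the box's x = -140 mm to the sill at x = 0. Guide rails 14 mm high beside it are 120 mm apart over the last 34 mm before the sill and flare to about 143 mm apart at the open end.
- sill (a point): middle of the sill, the inner end of the ledge (box x = 0, 62 mm high). The slot over it is 120 mm wide and 30 mm high; the front panel above the slot has its outer face 8 mm farther in than the sill (x = 8 to 11 mm) and reaches from 92 mm to 122 mm above the desk.
- flap (a joint): steel flap 50 mm high behind the front panel and slot, hinged along its upper edge at the box's x = 16 mm, 114 mm above the desk; a spring holds it shut (1 to 3 N at its lower edge; the box slides at about 12 N). 0 rad: shut (hanging); it swings inward, up to 1.5 rad.
- glue_stick: glue stick standing upright, 22 mm across, 90 mm high, loose; origin at the centre of its foot
- usb_stick: memory stick lying flat, 18 x 58 x 9 mm, long along y, loose; origin at the centre of its underside

How it is judged:
By the outcome, as a careful person would: the job done as asked, in the order asked, and still so for the second after the job is handed in, with the robot touching nothing.
It also fails if it takes over 64 s, if anything falls off the work surface, if the arm or the gripper's body presses on something with over 40 N, if the wrist force passes 120 N, or if a joint passes its speed limit or range.

## Working session

There is one attempt and no reset: what is moved stays moved. The work goes in short steps, Python scripts to look and compute and a shell command to move; the robot and the scene stay as the last step left them, time stands still between calls to the robot, and variables do not carry over. Pictures are saved under pics/ and viewed, at most 10 in all, crops included, and the job is handed in when it is done.

```bash
mkdir -p pics
cat > h.py <<'E'
import numpy as np,cv2
from plant import ctrl
def snap(n,f=None):
    s=ctrl.snapshot(n)
    if f: cv2.imwrite('pics/'+f,cv2.cvtColor(s['color'],cv2.COLOR_RGB2BGR))
    return s
def ray(s,uv):
    p=cv2.undistortPoints(np.array(uv,float).reshape(-1,1,2),np.array(s['intrinsics']),np.array(s['distortion'])).reshape(-1,2)
    R=np.array(s['R']);t=np.array(s['t'])
    d=np.c_[p,np.ones(len(p))]@R
    return -R.T@t,d
def onz(s,uv,z):
    c,d=ray(s,uv); z=np.broadcast_to(z,len(d))
    return c+d*((z-c[2])/d[:,2])[:,None]
def proj(s,X):
    r,_=cv2.Rodrigues(np.array(s['R']))
    return cv2.projectPoints(np.array(X,float).reshape(-1,1,3),r,np.array(s['t']),np.array(s['intrinsics']),np.array(s['distortion']))[0].reshape(-1,2)
E
python3 - <<'E'
from h import *
a=snap('scene','s1.png');b=snap('top','t1.png')
for s in (a,b): print(np.round(-np.array(s['R']).T@s['t'],3),np.round(s['R'][2],2))
print(ctrl.get_obs())
E
```

```text
[-0.064 -0.766  0.968] [ 0.49  0.49 -0.72]
[ 0.301 -0.201  1.036] [ 0.23 -0.   -0.97]
{'clock': 0.1, 'joint_pos': array([-4.69201135e+01,  2.05892411e+01,  6.39121445e-01, -1.73029775e-02,
       -7.01371985e+01, -1.65074601e+01]), 'qvel': array([ 0.03623466, -0.04002326,  0.08671621,  0.02678771,  0.05491512,
        0.09711266]), 'tau': array([-1.54279973e-03, -5.84164238e+01,  2.93752491e+01,  7.01572761e+00,
        1.01433191e-02, -7.33658680e-05]), 'tool_pos': array([ 0.30172587, -0.60331379,  0.22569694]), 'orientation': array([ 1.79911659e+02, -9.21657573e-03, -1.53433458e+02]), 'force': array([ 0.3645349 , -0.46167144,  0.40409534]), 'moment': array([-0.00145539, -0.00956689,  0.01247602]), 'gripper_force': 0.0, 'opening': 0.08757307360697372}
```

View pics/s1.png

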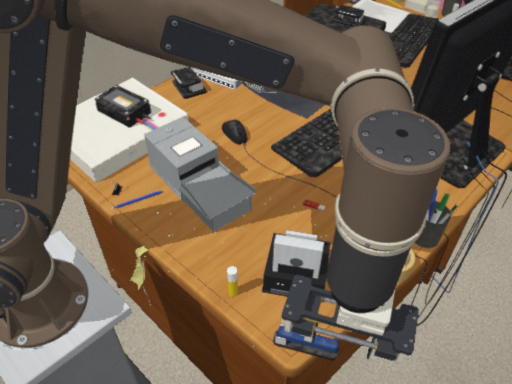

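View pics/t1.png

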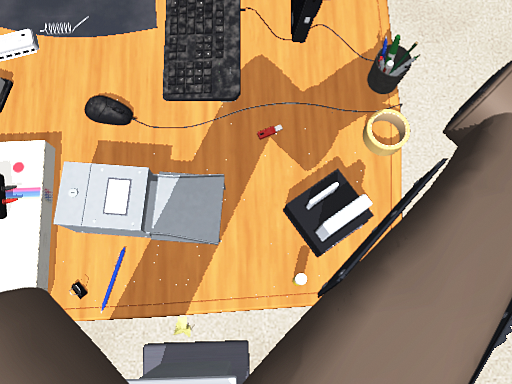

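Scene shows the dock (295,265) with both drives, box (205,175), glue stick (232,280). In top: large drive top at about (343,219), small drive (323,195), box ledge (150–223, 175–242), cover (60–150,163–235), glue stick (301,279), memory stick (270,131).

Run:
```python
import cv2
i=cv2.imread('pics/t1.png')
a=cv2.resize(i[155:265,50:240],None,fx=4,fy=4,interpolation=cv2.INTER_CUBIC)
b=cv2.resize(i[160:270,275:385],None,fx=5,fy=5,interpolation=cv2.INTER_CUBIC)
cv2.imwrite('pics/c1.png',a);cv2.imwrite('pics/c2.png',b)
```

```text
(no output)
```

View pics/c1.png

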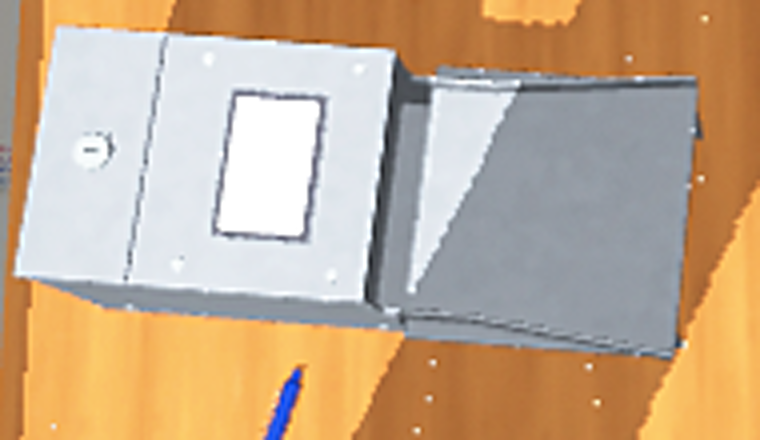

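View pics/c2.png

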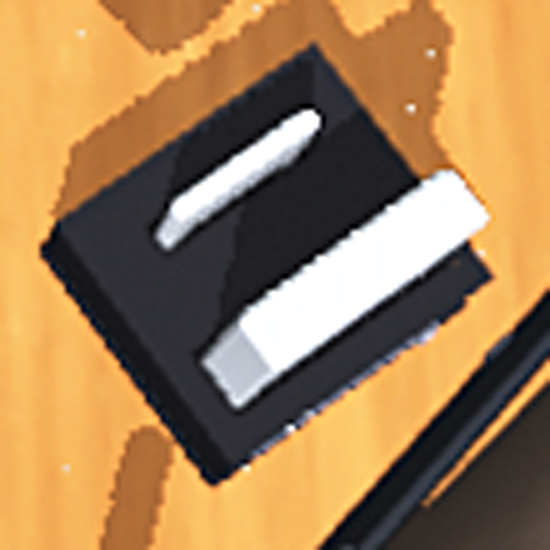

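```bash
cat > m1.py <<'E'
from h import *
s=snap('top')
c1=lambda l:[(u/4+50-.375,v/4+155-.375) for u,v in l]
c2=lambda l:[(u/5+275-.4,v/5+160-.4) for u,v in l]
def rep(n,P):
    print(n,np.round(P,4).tolist(),'c',P.mean(0).round(4),'edges',[round(float(np.linalg.norm(P[i]-P[i-1])),4) for i in range(len(P))],
     'ang',[round(float(np.degrees(np.arctan2(*(P[i]-P[i-1])[1::-1]))),1) for i in range(len(P))])
rep('cover',onz(s,c1([(395,52),(367,303),(15,275),(57,27)]),.122))
rep('ledge end',onz(s,c1([(697,80),(672,355)]),.070))
rep('drive',onz(s,c2([(440,170),(490,213),(272,375),(240,322)]),.165))
rep('dock',onz(s,c2([(313,45),(490,272),(217,480),(50,240)]),.068))
rep('small',onz(s,c2([(312,110),(320,123),(178,218),(170,208)]),.118))
rep('glue',onz(s,[(301,279)],.09));rep('usb',onz(s,[(270,131)],.009))
E
python3 m1.py
```

```text
cover [[0.5684, 0.0011, 0.122], [0.4423, 0.0123, 0.122], [0.4614, 0.1842, 0.122], [0.5869, 0.1712, 0.122]] c [0.5148 0.0922 0.122 ] edges [0.1711, 0.1266, 0.1729, 0.1262] ang [-96.2, 174.9, 83.7, -5.9]
ledge end [[0.5633, -0.1467, 0.07], [0.4188, -0.1315, 0.07]] c [ 0.491  -0.1391  0.07  ] edges [0.1452, 0.1452] ang [-6.0, 174.0]
drive [[0.4923, -0.412, 0.165], [0.4753, -0.4293, 0.165], [0.417, -0.3437, 0.165], [0.4371, -0.3331, 0.165]] c [ 0.4554 -0.3795  0.165 ] edges [0.0963, 0.0243, 0.1036, 0.0227] ang [-55.0, -134.6, 124.2, 27.6]
dock [[0.5694, -0.3864, 0.068], [0.4698, -0.4525, 0.068], [0.3879, -0.3344, 0.068], [0.489, -0.2713, 0.068]] c [ 0.479  -0.3612  0.068 ] edges [0.1404, 0.1196, 0.1438, 0.1192] ang [-55.1, -146.4, 124.7, 31.9]
small [[0.5287, -0.3745, 0.118], [0.5233, -0.3773, 0.118], [0.4865, -0.3185, 0.118], [0.4907, -0.3156, 0.118]] c [ 0.5073 -0.3465  0.118 ] edges [0.0701, 0.0061, 0.0693, 0.0051] ang [-57.1, -152.7, 122.0, 35.3]
glue [[0.3414, -0.2952, 0.09]] c [ 0.3414 -0.2952  0.09  ] edges [0.0] ang [0.0]
usb [[0.6797, -0.2505, 0.009]] c [ 0.6797 -0.2505  0.009 ] edges [0.0] ang [0.0]
```

```bash
python3 -m creep '[{"grip":0.35,"delta_pos":[-0.4,0.22,0],"rotation":[0,0,0]},{"grip":0.35,"delta_pos":[-0.8,0.44,0],"rotation":[0,0,0]},{"grip":0.35,"delta_pos":[-1,0.56,0],"rotation":[0,0,0]}]'
python3 -m creep '[{"grip":0.35,"delta_pos":[-0.4,0.22,0],"rotation":[0,0,0]},{"grip":0.35,"delta_pos":[-0.8,0.44,0],"rotation":[0,0,0]},{"grip":0.35,"delta_pos":[-1,0.56,0],"rotation":[0,0,0]}]'
python3 -m creep '[{"grip":0.35,"delta_pos":[-0.37,0.2,0],"rotation":[0,0,0.09]},{"grip":0.35,"delta_pos":[-0.37,0.2,0],"rotation":[0,0,0.18]},{"grip":0.35,"delta_pos":[-0.37,0.2,0],"rotation":[0,0,0.27]},{"grip":0.35,"delta_pos":[-0.37,0.2,0],"rotation":[0,0,0.36]},{"grip":0.35,"delta_pos":[-0.37,0.2,0],"rotation":[0,0,0.45]}]'
python3 -m creep '[{"grip":0.35,"delta_pos":[0,0,0],"rotation":[0,0,0.09]},{"grip":0.35,"delta_pos":[0,0,0],"rotation":[0,0,0.18]},{"grip":0.35,"delta_pos":[0,0,0],"rotation":[0,0,0.27]},{"grip":0.35,"delta_pos":[0,0,0],"rotation":[0,0,0.36]},{"grip":0.35,"delta_pos":[0,0,0],"rotation":[0,0,0.45]}]'
python3 -m creep '[{"grip":0.35,"delta_pos":[0,0,0],"rotation":[0,0,0.02]},{"grip":0.35,"delta_pos":[0,0,0],"rotation":[0,0,0.02]}]'
python3 -c "
from h import *
s=snap('wrist','w1.png');o=ctrl.get_obs();print(o['joint_pos'])
print(proj(s,[[.455,-.379,.165]]))"
```

```text
clock: 0.45
tool_pos: [0.3674, -0.5067, 0.2263]
orientation: [180.0, 0.0, -153.4]
force: [-0.6, -1.1, -0.2]
opening: 0.069
gripper_force: 0.0
clock: 0.75
tool_pos: [0.4321, -0.4116, 0.2265]
orientation: [180.0, 0.0, -153.3]
force: [-0.3, -0.6, 0.1]
opening: 0.0573
gripper_force: 0.0
clock: 1.25
tool_pos: [0.4548, -0.3793, 0.2263]
orientation: [180.0, -0.0, 165.8]
force: [0.3, 0.7, -0.9]
opening: 0.0571
gripper_force: 0.0
clock: 1.75
tool_pos: [0.4547, -0.3795, 0.2263]
orientation: [-180.0, -0.0, 125.2]
force: [0.2, -0.4, 0.1]
opening: 0.0573
gripper_force: 0.0
clock: 1.95
tool_pos: [0.4547, -0.3795, 0.2263]
orientation: [-180.0, -0.0, 123.8]
force: [0.0, 0.9, 0.0]
opening: 0.057
gripper_force: 0.0
[-2.09578952e+01  1.28444204e+01 -1.01299058e+01 -6.52400293e-03
 -6.70491385e+01 -1.25207535e+02]
[[260.19170794 204.75846865]]
```

View pics/w1.png

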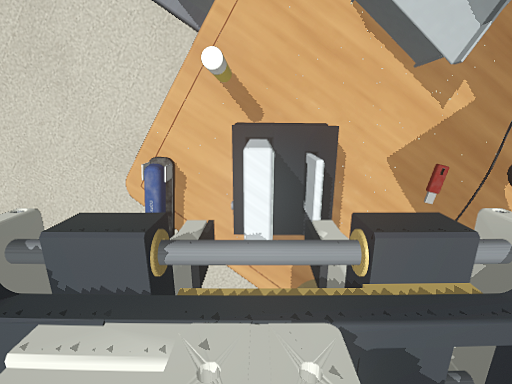

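Wrist view: drive top face spans cols 243–274 (its far end at row ~150), parallel to the image columns, so yaw is right; small drive at col ~314, clear of the fingers.

Run:
```python
from h import *
s=snap('wrist')
g=cv2.cvtColor(s['color'],cv2.COLOR_RGB2GRAY).astype(int)
for r in (170,195,220): print(r,g[r,236:282].tolist())
print('c258',g[132:165,258].tolist())
P=onz(s,[(242.5,170),(274,170),(242.5,220),(274,220),(258,152)],.165);print(P.round(4))
o=ctrl.get_obs();t=o['tool_pos'];y=np.radians(34);ex=np.array([np.cos(y),np.sin(y)]);ey=np.array([-ex[1],ex[0]])
for p in P: print(((p[:2]-t[:2])@ex).round(4),((p[:2]-t[:2])@ey).round(4))
```

```text
170 [84, 85, 84, 86, 85, 84, 71, 162, 229, 243, 246, 249, 248, 248, 248, 248, 248, 246, 245, 245, 245, 244, 245, 245, 244, 244, 243, 244, 244, 246, 247, 248, 250, 243, 223, 194, 180, 183, 73, 70, 75, 74, 73, 74, 74, 74]
195 [85, 85, 86, 86, 86, 84, 75, 129, 215, 246, 247, 250, 249, 249, 248, 248, 247, 245, 244, 243, 242, 242, 243, 244, 245, 244, 244, 244, 245, 247, 248, 248, 245, 229, 205, 194, 192, 132, 66, 77, 77, 77, 77, 78, 76, 75]
220 [82, 82, 82, 83, 84, 82, 73, 116, 213, 248, 245, 248, 248, 247, 247, 246, 247, 247, 246, 246, 246, 247, 248, 248, 247, 246, 245, 244, 243, 243, 243, 244, 238, 218, 189, 177, 180, 60, 72, 75, 74, 74, 74, 73, 72, 72]
c258 [77, 79, 78, 80, 77, 63, 84, 154, 185, 181, 179, 177, 177, 175, 174, 195, 234, 239, 242, 244, 243, 244, 245, 245, 245, 244, 243, 244, 245, 247, 249, 249, 247]
[[ 0.426  -0.3622  0.165 ]
 [ 0.4477 -0.3476  0.165 ]
 [ 0.45   -0.3991  0.165 ]
 [ 0.4728 -0.3839  0.165 ]
 [ 0.4285 -0.3427  0.165 ]]
-0.0141 0.0304
0.012 0.0304
-0.0149 -0.0136
0.0125 -0.0137
-0.0012 0.0452
```

```bash
python3 -m creep '[{"grip":0.35,"delta_pos":[-0.02,-0.01,0.25],"rotation":[0,0,0]},{"grip":0.35,"delta_pos":[-0.02,-0.01,0.5],"rotation":[0,0,0]},{"grip":0.35,"delta_pos":[-0.02,-0.01,0.67],"rotation":[0,0,0]},{"grip":0.35,"delta_pos":[-0.02,-0.01,0.67],"rotation":[0,0,0]}]'
python3 -m creep '[{"grip":1,"delta_pos":[0,0,0],"rotation":[0,0,0]},{"grip":1,"delta_pos":[0,0,0],"rotation":[0,0,0]},{"grip":1,"delta_pos":[0,0,0],"rotation":[0,0,0]},{"grip":1,"delta_pos":[0,0,0],"rotation":[0,0,0]},{"grip":1,"delta_pos":[0,0,0],"rotation":[0,0,0]}]'
python3 -m creep '[{"grip":1,"delta_pos":[0,0,-0.02],"rotation":[0,0,0]},{"grip":1,"delta_pos":[0,0,-0.05],"rotation":[0,0,0]},{"grip":1,"delta_pos":[0,0,-0.08],"rotation":[0,0,0]},{"grip":1,"delta_pos":[0,0,-0.11],"rotation":[0,0,0]},{"grip":1,"delta_pos":[0,0,-0.14],"rotation":[0,0,0]}]'
```

```text
clock: 2.45
tool_pos: [0.4536, -0.381, 0.1569]
orientation: [-179.9, -0.2, 123.8]
force: [0.5, -0.3, 0.0]
opening: 0.0568
gripper_force: 0.0
clock: 2.95
tool_pos: [0.4554, -0.3819, 0.1602]
orientation: [180.0, 0.1, 123.8]
force: [0.4, 0.6, 2.5]
opening: 0.0255
gripper_force: 30.0
clock: 3.45
tool_pos: [0.455, -0.3818, 0.1737]
orientation: [-180.0, -0.0, 123.8]
force: [0.4, -0.5, -4.9]
opening: 0.0256
gripper_force: 30.0
```

```bash
python3 -m creep '[{"grip":1,"delta_pos":[0,0,-0.1],"rotation":[0,0,0]},{"grip":1,"delta_pos":[0,0,-0.2],"rotation":[0,0,0]},{"grip":1,"delta_pos":[0,0,-0.35],"rotation":[0,0,0]},{"grip":1,"delta_pos":[0,0,-0.5],"rotation":[0,0,0]}]'
python3 -m creep '[{"grip":1,"delta_pos":[0,0,-0.3],"rotation":[0,0,0]},{"grip":1,"delta_pos":[0,0,-0.6],"rotation":[0,0,0]},{"grip":1,"delta_pos":[0,0,-0.7],"rotation":[0,0,0]}]'
python3 -c "
from h import *
s=snap('scene','s2.png');o=ctrl.get_obs();print(o['joint_pos'],o['moment'])"
```

```text
clock: 3.85
tool_pos: [0.4552, -0.3819, 0.2249]
orientation: [180.0, 0.0, 123.8]
force: [0.6, -0.6, -5.1]
opening: 0.0252
gripper_force: 30.0
clock: 4.15
tool_pos: [0.4562, -0.3828, 0.2981]
orientation: [179.9, 0.3, 123.8]
force: [0.5, -0.0, -4.9]
opening: 0.0257
gripper_force: 30.0
[-2.11612912e+01  1.07235805e+01 -3.52806890e+00  6.32773900e-02
 -7.53873714e+01 -1.25067609e+02] [-0.27534513 -0.1774388   0.03272393]
```

View pics/s2.png

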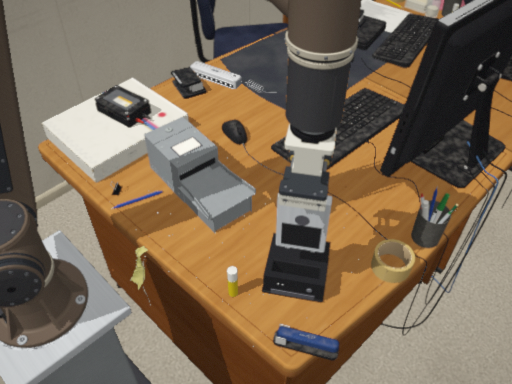

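Drive is held square and clear of the dock; small drive, glue stick, memory stick and box undisturbed. Carry it over the ledge and align yaw.

```bash
python3 -m creep '[{"grip":1,"delta_pos":[0.25,0.22,0],"rotation":[0,0,0]},{"grip":1,"delta_pos":[0.5,0.44,0],"rotation":[0,0,0]},{"grip":1,"delta_pos":[0.75,0.66,0],"rotation":[0,0,0]},{"grip":1,"delta_pos":[0.92,0.8,0],"rotation":[0,0,0]}]'
python3 -m creep '[{"grip":1,"delta_pos":[0.25,0.22,0],"rotation":[0,0,-0.06]},{"grip":1,"delta_pos":[0.5,0.44,0],"rotation":[0,0,-0.12]},{"grip":1,"delta_pos":[0.75,0.66,0],"rotation":[0,0,-0.18]},{"grip":1,"delta_pos":[0.92,0.8,0],"rotation":[0,0,-0.24]},{"grip":1,"delta_pos":[0.92,0.8,0],"rotation":[0,0,-0.3]}]'
python3 -m creep '[{"grip":1,"delta_pos":[0,0,0],"rotation":[0,0,-0.06]},{"grip":1,"delta_pos":[0,0,0],"rotation":[0,0,-0.12]},{"grip":1,"delta_pos":[0,0,0],"rotation":[0,0,-0.18]},{"grip":1,"delta_pos":[0,0,0],"rotation":[0,0,-0.24]},{"grip":1,"delta_pos":[0,0,0],"rotation":[0,0,-0.26]}]'
python3 -m creep '[{"grip":1,"delta_pos":[0,0,0],"rotation":[-0.06,0,0]},{"grip":1,"delta_pos":[0,0,0],"rotation":[-0.12,0,0]},{"grip":1,"delta_pos":[0,0,0],"rotation":[-0.18,0,0]},{"grip":1,"delta_pos":[0,0,0],"rotation":[-0.24,0,0]},{"grip":1,"delta_pos":[0,0,0],"rotation":[-0.3,0,0]}]'
python3 -c "
from h import *
o=ctrl.get_obs();print(o['joint_pos'],o['moment'])"
```

```text
clock: 4.6
tool_pos: [0.4699, -0.2588, 0.2922]
orientation: [-180.0, -0.1, 123.8]
force: [0.3, -0.2, -3.9]
opening: 0.0258
gripper_force: 30.0
clock: 5.1
tool_pos: [0.4854, -0.1374, 0.2923]
orientation: [180.0, -0.1, 151.1]
force: [0.4, -0.7, -5.7]
opening: 0.0255
gripper_force: 30.0
clock: 5.6
tool_pos: [0.4851, -0.1397, 0.2922]
orientation: [180.0, -0.1, 174.4]
force: [0.0, 0.4, -4.1]
opening: 0.0258
gripper_force: 30.0
clock: 6.1
tool_pos: [0.4858, -0.14, 0.2931]
orientation: [152.8, 0.0, 174.2]
force: [0.4, 1.2, -5.6]
opening: 0.0256
gripper_force: 30.0
[-15.96088542   8.9449487   -0.80297979 -26.82879799 -85.88757076
 -76.56752193] [-2.60179053  0.38141019  0.05120239]
```

```bash
python3 -m creep '[{"grip":1,"delta_pos":[0,0,0],"rotation":[-0.06,0,0]},{"grip":1,"delta_pos":[0,0,0],"rotation":[-0.12,0,0]},{"grip":1,"delta_pos":[0,0,0],"rotation":[-0.18,0,0]},{"grip":1,"delta_pos":[0,0,0],"rotation":[-0.24,0,0]},{"grip":1,"delta_pos":[0,0,0],"rotation":[-0.3,0,0]}]'
python3 -m creep '[{"grip":1,"delta_pos":[0,0,0],"rotation":[-0.06,0,0]},{"grip":1,"delta_pos":[0,0,0],"rotation":[-0.12,0,0]},{"grip":1,"delta_pos":[0,0,0],"rotation":[-0.175,0,0]},{"grip":1,"delta_pos":[0,0,0],"rotation":[-0.175,0,0]},{"grip":1,"delta_pos":[0,0,0],"rotation":[-0.175,0,0]}]'
python3 -c "
from h import *
o=ctrl.get_obs();print(o['joint_pos'],o['moment'])
s=snap('scene','s3.png');t=snap('top','t3.png')"
```

```text
clock: 6.6
tool_pos: [0.4859, -0.1407, 0.2926]
orientation: [125.9, -0.0, 174.1]
force: [0.1, -0.3, -4.5]
opening: 0.0253
gripper_force: 30.1
clock: 7.1
tool_pos: [0.4859, -0.1407, 0.2921]
orientation: [110.4, -0.1, 174.1]
force: [0.6, 0.4, -4.4]
opening: 0.0259
gripper_force: 30.1
[ -38.77950937   27.47716378    7.77955552  -57.58321202 -111.22462321
  -58.12076315] [-5.0651345   0.48544675 -0.12659923]
```

```bash
python3 -c "
import cv2,numpy as np
a=cv2.imread('pics/s3.png')[60:340,100:440];b=cv2.imread('pics/t3.png')[80:330,40:400]
h=300
f=lambda i:cv2.resize(i,(395,300))
cv2.imwrite('pics/m3.png',np.hstack([f(a),f(b)]))"
```

```text
(no output)
```

View pics/m3.png

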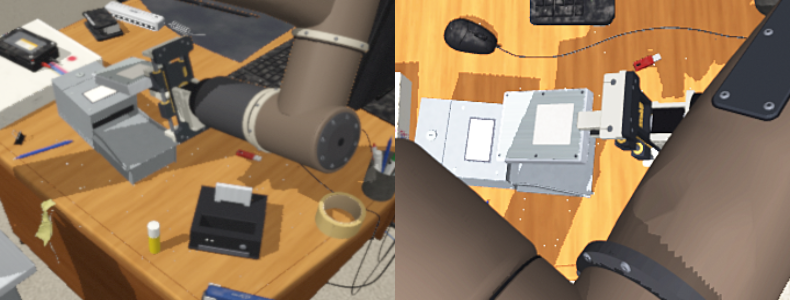

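Drive is tilted over the ledge, broadly aligned; the arm comes in from behind, clear of the dock. Lower it.

```bash
python3 -m creep '[{"grip":1,"delta_pos":[-0.01,-0.2,0.08],"rotation":[0,0,0]},{"grip":1,"delta_pos":[-0.02,-0.4,0.16],"rotation":[0,0,0]},{"grip":1,"delta_pos":[-0.02,-0.6,0.24],"rotation":[0,0,0]},{"grip":1,"delta_pos":[-0.02,-0.77,0.31],"rotation":[0,0,0]},{"grip":1,"delta_pos":[-0.02,-0.77,0.31],"rotation":[0,0,0]}]'
python3 -c "
from h import *
o=ctrl.get_obs();print(o['joint_pos'],o['moment'])
s=snap('top','t4.png')
i=cv2.imread('pics/t4.png')[140:260,50:270];cv2.imwrite('pics/c4.png',cv2.resize(i,None,fx=3.5,fy=3.5,interpolation=cv2.INTER_CUBIC))"
```

```text
clock: 7.7
tool_pos: [0.4878, -0.1368, 0.2091]
orientation: [110.2, -0.1, 174.2]
force: [-0.6, 1.1, -4.3]
opening: 0.0249
gripper_force: 30.2
[ -37.9050123    33.11323849    4.17122211  -55.56650816 -105.64867975
  -50.42970629] [-5.0455798   0.53174088  0.06988451]
```

View pics/c4.png

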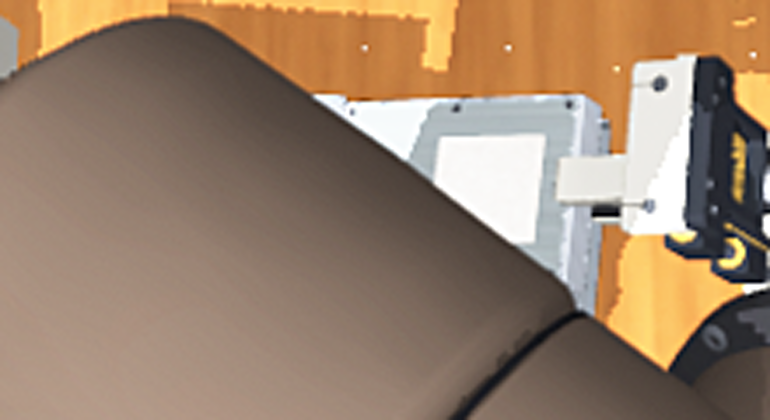

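Tail top edge seen at crop (575–605, 100–310), parallel to the ledge end; the arm hides the rest.

```bash
python3 -m creep '[{"grip":1,"delta_pos":[-0.03,-0.2,0.08],"rotation":[0,0,0]},{"grip":1,"delta_pos":[-0.03,-0.4,0.16],"rotation":[0,0,0]},{"grip":1,"delta_pos":[-0.03,-0.55,0.22],"rotation":[0,0,0]},{"grip":1,"delta_pos":[-0.03,-0.7,0.27],"rotation":[0,0,0]},{"grip":1,"delta_pos":[-0.03,-0.7,0.27],"rotation":[0,0,0]}]'
python3 -m creep '[{"grip":1,"delta_pos":[0,-0.03,0.01],"rotation":[0,0,0]},{"grip":1,"delta_pos":[0,-0.06,0.02],"rotation":[0,0,0]},{"grip":1,"delta_pos":[0,-0.06,0.02],"rotation":[0,0,0]}]'
python3 -m creep '[{"grip":1,"delta_pos":[0,-0.02,0.01],"rotation":[0,0,0]},{"grip":1,"delta_pos":[0,-0.04,0.015],"rotation":[0,0,0]},{"grip":1,"delta_pos":[0,-0.04,0.015],"rotation":[0,0,0]}]'
python3 -c "
from h import *
o=ctrl.get_obs();print(o['joint_pos'],o['moment'])
s=snap('scene','s5.png');snap('top','t5.png')
i=cv2.imread('pics/s5.png')[100:300,120:370];cv2.imwrite('pics/c5.png',cv2.resize(i,None,fx=3,fy=3,interpolation=cv2.INTER_CUBIC))"
```

```text
clock: 8.25
tool_pos: [0.4909, -0.1367, 0.1341]
orientation: [110.2, -0.1, 174.2]
force: [-0.2, 0.1, -5.2]
opening: 0.025
gripper_force: 30.2
clock: 8.55
tool_pos: [0.4913, -0.1373, 0.1296]
orientation: [110.3, 0.0, 174.2]
force: [0.4, 0.4, -5.2]
opening: 0.0252
gripper_force: 30.2
clock: 8.85
tool_pos: [0.4911, -0.1371, 0.1257]
orientation: [110.2, 0.0, 174.2]
force: [-0.2, -2.8, 1.3]
opening: 0.0258
gripper_force: 29.9
[ -37.4925907    39.79016358    2.49756841  -54.33657541 -100.53158903
  -43.48454691] [-2.60967939  0.28559783 -0.25688549]
```

View pics/c5.png

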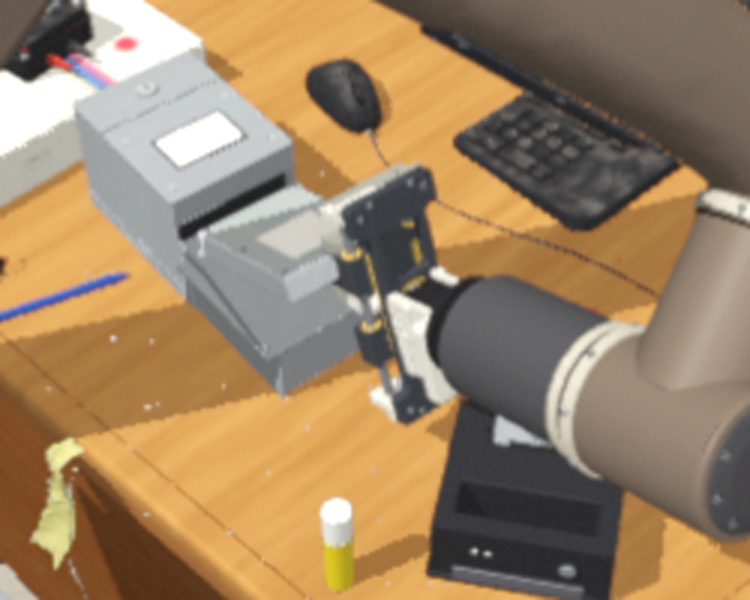

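Nose touches the ledge right before the slot, between the rails; dock and wrist stay clear. Loosen, back off, and lower.

```bash
python3 -m creep '[{"grip":0.62,"delta_pos":[0,0,0],"rotation":[0,0,0]},{"grip":0.62,"delta_pos":[0,0,0],"rotation":[0,0,0]},{"grip":0.62,"delta_pos":[0,0,-0.04],"rotation":[0,0,0]},{"grip":0.62,"delta_pos":[0,0,-0.08],"rotation":[0,0,0]},{"grip":0.62,"delta_pos":[0,0,-0.12],"rotation":[0,0,0]}]'
python3 -m creep '[{"grip":0.5,"delta_pos":[0,0,0],"rotation":[0,0,0]},{"grip":0.4,"delta_pos":[0,0,0],"rotation":[0,0,0]},{"grip":0.3,"delta_pos":[0,0,0],"rotation":[0,0,0]},{"grip":0.2,"delta_pos":[0,0,0],"rotation":[0,0,0]},{"grip":0.1,"delta_pos":[0,0,0],"rotation":[0,0,0]}]'
python3 -c "
from h import *
s=snap('scene','s6.png');snap('top','t6.png')
i=cv2.imread('pics/s6.png')[100:300,120:370];cv2.imwrite('pics/c6.png',cv2.resize(i,None,fx=3,fy=3,interpolation=cv2.INTER_CUBIC))"
```

```text
clock: 9.45
tool_pos: [0.49, -0.1485, 0.1295]
orientation: [110.2, 0.0, 174.2]
force: [-0.1, -0.1, 0.7]
opening: 0.0331
gripper_force: 0.0
clock: 9.95
tool_pos: [0.49, -0.1482, 0.1291]
orientation: [110.2, -0.0, 174.2]
force: [-0.2, -0.6, 0.3]
opening: 0.0675
gripper_force: 0.0
```

View pics/c6.png

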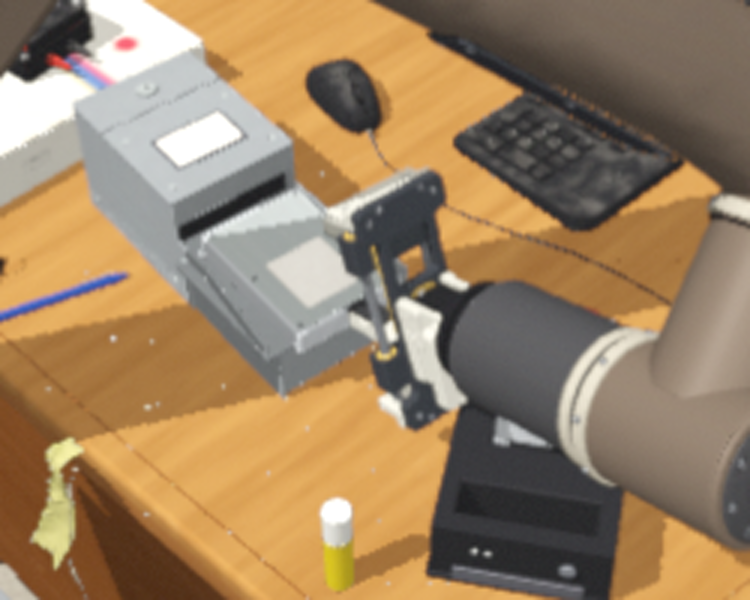

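Drive is almost flat, tail resting on the lower finger. Open fully, steepen and back out.

```bash
python3 -m creep '[{"grip":0,"delta_pos":[0,0,0],"rotation":[0,0,0]},{"grip":0,"delta_pos":[0,0,0],"rotation":[0,0,0]},{"grip":0,"delta_pos":[0,0,-0.05],"rotation":[0.08,0,0]},{"grip":0,"delta_pos":[0,0,-0.1],"rotation":[0.15,0,0]},{"grip":0,"delta_pos":[0,0,-0.15],"rotation":[0.22,0,0]}]'
python3 -m creep '[{"grip":0,"delta_pos":[0,0,0],"rotation":[0,0,0]},{"grip":0,"delta_pos":[0,0,-0.1],"rotation":[0.08,0,0]},{"grip":0,"delta_pos":[0,0,-0.2],"rotation":[0.15,0,0]}]'
python3 -c "
from h import *
s=snap('scene','s7.png');snap('top','t7.png');print(ctrl.get_obs()['joint_pos'])
i=cv2.imread('pics/s7.png')[100:300,120:370];cv2.imwrite('pics/c7.png',cv2.resize(i,None,fx=3,fy=3,interpolation=cv2.INTER_CUBIC))"
```

```text
clock: 10.55
tool_pos: [0.4888, -0.1633, 0.1342]
orientation: [130.3, 0.0, 174.1]
force: [0.0, -0.1, 0.7]
opening: 0.0877
gripper_force: 0.0
clock: 10.85
tool_pos: [0.4869, -0.1783, 0.1467]
orientation: [143.7, -0.1, 174.1]
force: [0.3, 1.4, 0.1]
opening: 0.0877
gripper_force: 0.0
[-25.69389681  21.80572316  -4.39327623 -34.40799577 -79.68998477
 -58.69306997]
```

View pics/c7.png

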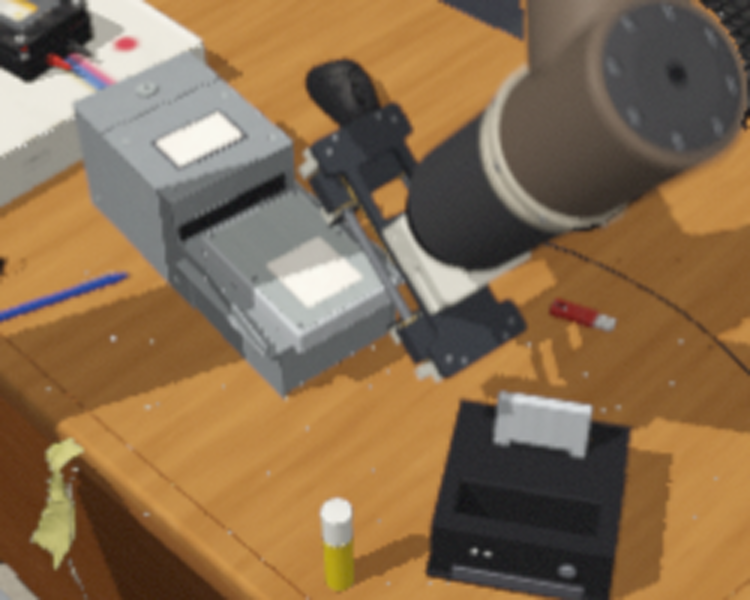

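Drive lies flat on the ledge before the slot (crop 190–390, 190–350), rails on both sides; small drive, glue stick, memory stick untouched. I've used my pictures; from here on numbers only. Lift, close the fingers, and turn the tool 90° for pushing.

```bash
python3 -m creep '[{"grip":0,"delta_pos":[0,0,-0.25],"rotation":[0,0,0]},{"grip":1,"delta_pos":[0,0,-0.5],"rotation":[0,0,0]},{"grip":1,"delta_pos":[0,0,-0.5],"rotation":[0,0,-0.09]},{"grip":1,"delta_pos":[0,0,-0.5],"rotation":[0,0,-0.18]},{"grip":1,"delta_pos":[0,0,-0.5],"rotation":[0,0,-0.27]}]'
python3 -m creep '[{"grip":1,"delta_pos":[0,0,0],"rotation":[0,0,-0.09]},{"grip":1,"delta_pos":[0,0,0],"rotation":[0,0,-0.18]},{"grip":1,"delta_pos":[0,0,0],"rotation":[0,0,-0.27]},{"grip":1,"delta_pos":[0,0,0],"rotation":[0,0,-0.36]},{"grip":1,"delta_pos":[0,0,0],"rotation":[0,0,-0.44]}]'
python3 -m creep '[{"grip":1,"delta_pos":[0,0,0],"rotation":[0,0,-0.09]},{"grip":1,"delta_pos":[0,0,0],"rotation":[0,0,-0.18]},{"grip":1,"delta_pos":[0,0,0],"rotation":[0,0,-0.27]},{"grip":1,"delta_pos":[0,0,0],"rotation":[0,0,-0.29]},{"grip":1,"delta_pos":[0,0,0],"rotation":[0,0,-0.29]}]'
cat > d.py <<'E'
from h import *
from scipy.spatial.transform import Rotation as R
o=ctrl.get_obs();M=R.from_euler('xyz',o['orientation'],degrees=True).as_matrix()
yb=np.radians(84.1);B=np.array([[np.cos(yb),np.sin(yb),0],[-np.sin(yb),np.cos(yb),0],[0,0,1]])
S=np.array([.505,-.0005,0]);print('TCP in box',(B@(o['tool_pos']-S)).round(4));print('tool axes in box (cols)\n',(B@M).round(3));print(o['joint_pos'].round(1),o['force'].round(1))
import sys
if len(sys.argv)>1:
    T=np.array(eval(sys.argv[1]));print('units',((B@M).T@(T-B@(o['tool_pos']-S))*10).round(3))
E
python3 d.py '[-.215,0,.12]'
```

```text
clock: 11.45
tool_pos: [0.4836, -0.2069, 0.1869]
orientation: [146.0, 14.3, -165.6]
force: [-0.7, -0.4, 0.3]
opening: 0.0607
gripper_force: 0.0
clock: 11.95
tool_pos: [0.4836, -0.2068, 0.1867]
orientation: [162.0, 32.4, -126.9]
force: [-0.5, 0.2, 0.4]
opening: 0.0217
gripper_force: 0.0
clock: 12.45
tool_pos: [0.4836, -0.2069, 0.1867]
orientation: [179.9, 36.6, -95.9]
force: [-0.8, 0.8, -0.4]
opening: 0.0008
gripper_force: 0.0
TCP in box [-2.075e-01  1.000e-04  1.867e-01]
tool axes in box (cols)
 [[-0.803 -0.001  0.596]
 [-0.     1.     0.002]
 [-0.596  0.001 -0.803]]
[-28.4  21.3  -0.3 -33.5 -85.3  30.5] [-0.8  0.8 -0.4]
units [ 0.458 -0.001  0.491]
```

```bash
python3 -m creep '[{"grip":1,"delta_pos":[0.2,0,0.22],"rotation":[0,0,0]},{"grip":1,"delta_pos":[0.4,0,0.44],"rotation":[0,0,0]},{"grip":1,"delta_pos":[0.55,0,0.62],"rotation":[0,0,0]},{"grip":1,"delta_pos":[0.63,0,0.73],"rotation":[0,0,0]},{"grip":1,"delta_pos":[0.63,0,0.73],"rotation":[0,0,0]}]'
python3 d.py '[-.175,0,.09]'
```

```text
clock: 12.95
tool_pos: [0.4823, -0.2136, 0.0893]
orientation: [179.7, 36.6, -96.1]
force: [0.4, -0.3, -0.1]
opening: 0.0003
gripper_force: 0.0
TCP in box [-0.2143  0.0007  0.0893]
tool axes in box (cols)
 [[-0.803 -0.     0.596]
 [ 0.003  1.     0.004]
 [-0.596  0.004 -0.803]]
[-29.1  27.8  -4.4 -34.1 -76.9  36.8] [ 0.4 -0.3 -0.1]
units [-0.32  -0.007  0.229]
```

```bash
python3 -m creep '[{"grip":1,"delta_pos":[-0.06,0,0.045],"rotation":[0,0,0]},{"grip":1,"delta_pos":[-0.12,0,0.09],"rotation":[0,0,0]},{"grip":1,"delta_pos":[-0.18,0,0.135],"rotation":[0,0,0]},{"grip":1,"delta_pos":[-0.24,0,0.18],"rotation":[0,0,0]}]'
python3 -m creep '[{"grip":1,"delta_pos":[-0.04,0,0.03],"rotation":[0,0,0]},{"grip":1,"delta_pos":[-0.08,0,0.06],"rotation":[0,0,0]},{"grip":1,"delta_pos":[-0.12,0,0.09],"rotation":[0,0,0]},{"grip":1,"delta_pos":[-0.16,0,0.12],"rotation":[0,0,0]}]'
python3 -m creep '[{"grip":1,"delta_pos":[-0.04,0,0.03],"rotation":[0,0,0]},{"grip":1,"delta_pos":[-0.08,0,0.06],"rotation":[0,0,0]},{"grip":1,"delta_pos":[-0.12,0,0.09],"rotation":[0,0,0]},{"grip":1,"delta_pos":[-0.16,0,0.12],"rotation":[0,0,0]}]'
python3 d.py
```

```text
clock: 13.35
tool_pos: [0.4868, -0.1837, 0.092]
orientation: [-179.9, 36.4, -95.7]
force: [0.1, -0.7, 0.0]
opening: 0.0004
gripper_force: 0.0
clock: 13.75
tool_pos: [0.4884, -0.1642, 0.0909]
orientation: [-180.0, 36.4, -95.8]
force: [-0.1, 0.7, -0.3]
opening: 0.0009
gripper_force: 0.0
clock: 14.15
tool_pos: [0.4906, -0.145, 0.0908]
orientation: [-180.0, 36.4, -95.8]
force: [-0.2, -3.7, 0.8]
opening: 0.0003
gripper_force: 1.3
TCP in box [-0.1453 -0.0005  0.0908]
tool axes in box (cols)
 [[-0.805 -0.001  0.593]
 [-0.001  1.     0.   ]
 [-0.593 -0.001 -0.805]]
[-23.2  24.6  -8.8 -36.4 -72.7  33.5] [-0.2 -3.7  0.8]
```

```bash
for k in 1 2; do :; done
python3 -m creep '[{"grip":1,"delta_pos":[-0.04,0,0.03],"rotation":[0,0,0]},{"grip":1,"delta_pos":[-0.08,0,0.06],"rotation":[0,0,0]},{"grip":1,"delta_pos":[-0.12,0,0.09],"rotation":[0,0,0]}]'
python3 -m creep '[{"grip":1,"delta_pos":[-0.04,0,0.03],"rotation":[0,0,0]},{"grip":1,"delta_pos":[-0.08,0,0.06],"rotation":[0,0,0]},{"grip":1,"delta_pos":[-0.12,0,0.09],"rotation":[0,0,0]}]'
python3 -m creep '[{"grip":1,"delta_pos":[-0.04,0,0.03],"rotation":[0,0,0]},{"grip":1,"delta_pos":[-0.08,0,0.06],"rotation":[0,0,0]},{"grip":1,"delta_pos":[-0.12,0,0.09],"rotation":[0,0,0]}]'
python3 d.py
```

```text
clock: 14.45
tool_pos: [0.492, -0.1297, 0.0907]
orientation: [-180.0, 36.4, -95.8]
force: [0.3, -3.7, 1.5]
opening: 0.0004
gripper_force: 1.7
clock: 14.75
tool_pos: [0.4938, -0.1157, 0.0907]
orientation: [-179.9, 36.3, -95.8]
force: [-0.4, -7.7, 3.0]
opening: 0.0006
gripper_force: 3.4
clock: 15.05
tool_pos: [0.4954, -0.1011, 0.0906]
orientation: [-179.9, 36.3, -95.8]
force: [-0.7, -8.3, 3.3]
opening: 0.0005
gripper_force: 3.9
TCP in box [-0.1011 -0.0008  0.0906]
tool axes in box (cols)
 [[-0.806 -0.001  0.592]
 [-0.002  1.    -0.   ]
 [-0.592 -0.001 -0.806]]
[-19.1  22.9 -11.2 -37.8 -70.1  31.1] [-0.7 -8.3  3.3]
```

```bash
cat > bx.py <<'E'
from h import *
for cam,ref,(r0,r1,c0,c1) in (('scene','s7.png',(118,165,145,205)),('top','t1.png',(155,240,50,120))):
    s=snap(cam);a=cv2.imread('pics/'+ref,0);b=cv2.cvtColor(s['color'],cv2.COLOR_RGB2GRAY)
    d=cv2.phaseCorrelate(a[r0:r1,c0:c1].astype(np.float32),b[r0:r1,c0:c1].astype(np.float32))
    print(cam,d,'diff',cv2.absdiff(a,b)[r0:r1,c0:c1].mean())
E
python3 bx.py
```

```text
scene ((0.0007568996494526914, 0.03429790999062732), 0.86747062239382) diff 4.60531914893617
top ((-0.5684845248840702, -0.26846613229274396), 0.4359597161964134) diff 48.32588235294118
```

```bash
python3 -m creep '[{"grip":1,"delta_pos":[-0.03,0,0.022],"rotation":[0,0,0]},{"grip":1,"delta_pos":[-0.06,0,0.044],"rotation":[0,0,0]},{"grip":1,"delta_pos":[-0.09,0,0.066],"rotation":[0,0,0]},{"grip":1,"delta_pos":[-0.12,0,0.088],"rotation":[0,0,0]}]'
python3 -m creep '[{"grip":1,"delta_pos":[-0.03,0,0.022],"rotation":[0,0,0]},{"grip":1,"delta_pos":[-0.06,0,0.044],"rotation":[0,0,0]},{"grip":1,"delta_pos":[-0.09,0,0.066],"rotation":[0,0,0]},{"grip":1,"delta_pos":[-0.12,0,0.088],"rotation":[0,0,0]}]'
python3 d.py; python3 bx.py
```

```text
clock: 15.55
tool_pos: [0.4968, -0.0862, 0.0907]
orientation: [-179.9, 36.3, -95.8]
force: [-0.1, -8.2, 2.9]
opening: 0.0004
gripper_force: 3.6
clock: 15.95
tool_pos: [0.4984, -0.0711, 0.0909]
orientation: [-179.9, 36.4, -95.8]
force: [-0.8, -7.4, 4.3]
opening: 0.0003
gripper_force: 4.0
TCP in box [-0.0709 -0.0007  0.0909]
tool axes in box (cols)
 [[-0.805 -0.001  0.593]
 [-0.002  1.    -0.   ]
 [-0.593 -0.001 -0.805]]
[-16.2  21.9 -12.6 -38.9 -68.4  29.4] [-0.8 -7.4  4.3]
scene ((-0.021203518745529948, -0.039274893613633566), 0.9041362716092004) diff 5.697517730496454
top ((0.32326314026244773, -0.6656349545685742), 0.2709541426764594) diff 84.05949579831933
```

```bash
python3 -m creep '[{"grip":1,"delta_pos":[-0.044,0,0.008],"rotation":[0,0,0]},{"grip":1,"delta_pos":[-0.088,0,0.016],"rotation":[0,0,0]},{"grip":1,"delta_pos":[-0.12,0,0.04],"rotation":[0,0,0]}]'
python3 d.py
python3 -m creep '[{"grip":1,"delta_pos":[-0.03,0,0.022],"rotation":[0,0,0]},{"grip":1,"delta_pos":[-0.06,0,0.044],"rotation":[0,0,0]},{"grip":1,"delta_pos":[-0.09,0,0.066],"rotation":[0,0,0]}]'
python3 d.py; python3 bx.py
```

```text
clock: 16.35
tool_pos: [0.4998, -0.0591, 0.0952]
orientation: [-179.9, 36.4, -95.7]
force: [-0.2, -7.3, 6.4]
opening: 0.0008
gripper_force: 4.5
TCP in box [-0.0588 -0.0008  0.0952]
tool axes in box (cols)
 [[-0.805 -0.001  0.593]
 [-0.002  1.    -0.001]
 [-0.593 -0.002 -0.805]]
[-15.   21.2 -12.9 -39.1 -68.   28.3] [-0.2 -7.3  6.4]
clock: 16.65
tool_pos: [0.501, -0.0481, 0.0953]
orientation: [-179.8, 36.4, -95.7]
force: [-0.5, -8.0, 9.1]
opening: 0.0004
gripper_force: 5.8
TCP in box [-0.0477 -0.0009  0.0953]
tool axes in box (cols)
 [[-0.805 -0.001  0.593]
 [-0.002  1.    -0.001]
 [-0.593 -0.002 -0.805]]
[-13.9  20.8 -13.4 -39.5 -67.4  27.6] [-0.5 -8.   9.1]
scene ((0.12902250603311316, 0.12608248717619475), 0.8603691700432036) diff 7.287234042553192
top ((0.051870737872746986, 0.02218800382001973), 0.23844404838703298) diff 102.21882352941176
```

```bash
python3 -m creep '[{"grip":1,"delta_pos":[-0.03,0,0.022],"rotation":[0,0,0]},{"grip":1,"delta_pos":[-0.06,0,0.044],"rotation":[0,0,0]},{"grip":1,"delta_pos":[-0.09,0,0.066],"rotation":[0,0,0]}]'
python3 d.py; python3 bx.py
```

```text
clock: 17.05
tool_pos: [0.5025, -0.0371, 0.0959]
orientation: [-179.8, 36.4, -95.7]
force: [-1.8, -8.9, 12.7]
opening: 0.0
gripper_force: 7.6
TCP in box [-0.0366 -0.0013  0.0959]
tool axes in box (cols)
 [[-0.805 -0.002  0.593]
 [-0.003  1.    -0.002]
 [-0.593 -0.003 -0.805]]
[-12.8  20.5 -13.7 -39.9 -66.8  26.9] [-1.8 -8.9 12.7]
scene ((-0.05436885390510682, -0.021210904038341027), 0.8891901469892926) diff 8.599290780141844
top ((0.2460116307427782, 0.33802248852650507), 0.2552481645419274) diff 104.75428571428571
```

The growing upward force is the lever effect of the drive's weight past the sill; back off briefly so the nose settles, then continue.

```bash
python3 -m creep '[{"grip":1,"delta_pos":[0.05,0,-0.035],"rotation":[0,0,0]},{"grip":1,"delta_pos":[0.1,0,-0.07],"rotation":[0,0,0]},{"grip":1,"delta_pos":[0.1,0,-0.07],"rotation":[0,0,0]}]'
python3 d.py
python3 -m creep '[{"grip":1,"delta_pos":[-0.03,0,0.022],"rotation":[0,0,0]},{"grip":1,"delta_pos":[-0.06,0,0.044],"rotation":[0,0,0]},{"grip":1,"delta_pos":[-0.09,0,0.066],"rotation":[0,0,0]},{"grip":1,"delta_pos":[-0.12,0,0.088],"rotation":[0,0,0]}]'
python3 d.py; python3 bx.py
```

```text
clock: 17.45
tool_pos: [0.4998, -0.0484, 0.0938]
orientation: [179.9, 36.5, -95.9]
force: [0.2, 0.3, -0.3]
opening: 0.0007
gripper_force: 0.0
TCP in box [-0.0482  0.0003  0.0938]
tool axes in box (cols)
 [[-0.804 -0.001  0.594]
 [-0.     1.     0.001]
 [-0.594  0.001 -0.804]]
[-14.1  21.  -13.4 -39.6 -67.5  27.8] [ 0.2  0.3 -0.3]
clock: 17.85
tool_pos: [0.5016, -0.0337, 0.094]
orientation: [180.0, 36.4, -95.8]
force: [-1.9, -4.6, -0.5]
opening: 0.0006
gripper_force: 1.8
TCP in box [-0.0334 -0.0001  0.094 ]
tool axes in box (cols)
 [[-0.805 -0.002  0.593]
 [-0.001  1.     0.001]
 [-0.593  0.    -0.805]]
[-12.5  20.5 -14.  -40.  -66.5  26.8] [-1.9 -4.6 -0.5]
scene ((-0.13458634877461506, -0.057518773299086945), 0.8513750235239664) diff 8.926241134751773
top ((0.17718702351917415, 0.13929498241056137), 0.25265968199129457) diff 105.14638655462186
```

```bash
python3 -m creep '[{"grip":1,"delta_pos":[-0.03,0,0.022],"rotation":[0,0,0]},{"grip":1,"delta_pos":[-0.06,0,0.044],"rotation":[0,0,0]},{"grip":1,"delta_pos":[-0.09,0,0.066],"rotation":[0,0,0]}]'
python3 d.py|tail -1
python3 -m creep '[{"grip":1,"delta_pos":[-0.025,0,0.018],"rotation":[0,0,0]},{"grip":1,"delta_pos":[-0.05,0,0.037],"rotation":[0,0,0]},{"grip":1,"delta_pos":[-0.07,0,0.052],"rotation":[0,0,0]}]'
python3 d.py; python3 bx.py
```

```text
clock: 18.25
tool_pos: [0.5031, -0.0224, 0.0944]
orientation: [-180.0, 36.4, -95.8]
force: [-0.8, -4.3, 1.3]
opening: 0.0004
gripper_force: 1.9
[-11.4  20.2 -14.3 -40.4 -65.9  26. ] [-0.8 -4.3  1.3]
clock: 18.55
tool_pos: [0.5038, -0.0135, 0.0943]
orientation: [-180.0, 36.4, -95.8]
force: [-0.4, -4.8, 1.1]
opening: 0.0003
gripper_force: 1.9
TCP in box [-0.013  -0.0001  0.0943]
tool axes in box (cols)
 [[-0.804 -0.001  0.594]
 [-0.001  1.     0.001]
 [-0.594 -0.    -0.804]]
[-10.5  19.9 -14.6 -40.6 -65.4  25.5] [-0.4 -4.8  1.1]
scene ((0.039707631016010936, -0.20353890420334864), 0.7352736994624138) diff 13.78368794326241
top ((-0.1407000616731935, 0.780828869471712), 0.17482751210530598) diff 105.7836974789916
```

```bash
python3 -m creep '[{"grip":1,"delta_pos":[0.04,0,-0.03],"rotation":[0,0,0]},{"grip":1,"delta_pos":[0.076,0,0.018],"rotation":[0,0,0]},{"grip":1,"delta_pos":[0.076,0,0.018],"rotation":[0,0,0]}]'
python3 d.py|head -1
python3 -m creep '[{"grip":1,"delta_pos":[-0.035,0,0.026],"rotation":[0,0,0]},{"grip":1,"delta_pos":[-0.07,0,0.052],"rotation":[0,0,0]},{"grip":1,"delta_pos":[-0.1,0,0.074],"rotation":[0,0,0]},{"grip":1,"delta_pos":[-0.1,0,0.074],"rotation":[0,0,0]}]'
python3 d.py; python3 bx.py
```

```text
clock: 18.95
tool_pos: [0.5037, -0.0186, 0.0896]
orientation: [-179.9, 36.5, -95.7]
force: [-1.8, -2.2, 14.8]
opening: 0.0002
gripper_force: 6.2
TCP in box [-0.0181 -0.0005  0.0896]
clock: 19.35
tool_pos: [0.5044, -0.0061, 0.088]
orientation: [180.0, 36.5, -95.8]
force: [0.1, -3.1, 1.6]
opening: 0.0007
gripper_force: 1.2
TCP in box [-0.0056 -0.      0.088 ]
tool axes in box (cols)
 [[-0.804 -0.001  0.594]
 [-0.001  1.     0.001]
 [-0.594  0.    -0.804]]
[ -9.8  20.3 -15.1 -41.1 -64.4  25.5] [ 0.1 -3.1  1.6]
scene ((0.021735648324511914, -0.13592795595213047), 0.7311451903647846) diff 14.945390070921986
top ((-1.5746045331006755, 0.7505807898835712), 0.07573913291648582) diff 106.89546218487395
```

```bash
python3 -m creep '[{"grip":1,"delta_pos":[-0.015,0,0.012],"rotation":[0,0,0]},{"grip":1,"delta_pos":[-0.032,0,0.024],"rotation":[0,0,0]},{"grip":1,"delta_pos":[-0.032,0,0.024],"rotation":[0,0,0]}]'
python3 d.py | tail -1
python3 -m creep '[{"grip":1,"delta_pos":[0.1,0,-0.07],"rotation":[0,0,0]},{"grip":1,"delta_pos":[0.2,0,-0.15],"rotation":[0,0,0]},{"grip":1,"delta_pos":[0.4,0,-0.3],"rotation":[0,0,0]},{"grip":1,"delta_pos":[0.5,0,-0.5],"rotation":[0,0,0]},{"grip":1,"delta_pos":[0.3,0,-0.9],"rotation":[0,0,0]}]'
python3 -m creep '[{"grip":1,"delta_pos":[0,0,-0.5],"rotation":[0,0,0]},{"grip":1,"delta_pos":[0,0,-1],"rotation":[0,0,0]},{"grip":1,"delta_pos":[0,0,-1],"rotation":[0,0,0]}]'
python3 - <<'E'
from h import *
s=snap('scene','s8.png');t=snap('top','t8.png')
a=cv2.imread('pics/s1.png');b=cv2.imread('pics/s8.png')
yb=np.radians(84.1);S=np.array([.505,-.0005,0])
W=lambda P:np.array([S+p[0]*np.array([np.cos(yb),np.sin(yb),0])+p[1]*np.array([-np.sin(yb),np.cos(yb),0])+np.array([0,0,p[2]]) for p in P])
# slot & ledge colours, before vs now
for n,im,im0,cam in (('scene',b,a,s),('top',cv2.imread('pics/t8.png'),cv2.imread('pics/t1.png'),t)):
  for x,z in ((16,.068),(16,.075),(16,.085),(5,.062),(2,.062),(-5,.062),(-30,.062),(-70,.062),(-120,.062)):
    P=W([(x/1000,y,z) for y in (-.04,-.02,0,.02,.04)])
    uv=np.round(proj(cam,P)).astype(int)
    print(n,x,z,[im0[v,u].tolist() for u,v in uv][::2],'now',[im[v,u].tolist() for u,v in uv][::2])
E
python3 bx.py
```

```text
clock: 19.75
tool_pos: [0.5048, -0.0022, 0.0882]
orientation: [180.0, 36.5, -95.8]
force: [0.1, -3.8, 1.2]
opening: 0.0001
gripper_force: 1.5
[ -9.4  20.2 -15.2 -41.2 -64.2  25.3] [ 0.1 -3.8  1.2]
clock: 20.25
tool_pos: [0.4943, -0.0809, 0.1392]
orientation: [179.3, 36.6, -96.4]
force: [0.1, 0.5, -0.2]
opening: 0.0004
gripper_force: 0.0
clock: 20.55
tool_pos: [0.4924, -0.1438, 0.2283]
orientation: [-179.4, 36.2, -95.6]
force: [-0.1, 0.4, -0.3]
opening: 0.0003
gripper_force: 0.0
scene 16 0.068 [[32, 32, 32], [32, 31, 31], [24, 24, 23]] now [[169, 178, 180], [160, 159, 156], [156, 155, 153]]
scene 16 0.075 [[27, 27, 24], [26, 25, 25], [26, 22, 22]] now [[167, 177, 180], [133, 136, 130], [133, 134, 131]]
scene 16 0.085 [[68, 65, 64], [81, 79, 77], [83, 82, 80]] now [[95, 98, 100], [104, 104, 101], [121, 121, 117]]
scene 5 0.062 [[86, 86, 83], [118, 117, 113], [117, 116, 112]] now [[166, 177, 179], [150, 149, 146], [146, 145, 143]]
scene 2 0.062 [[100, 100, 97], [120, 120, 116], [137, 136, 131]] now [[170, 180, 183], [149, 148, 146], [149, 149, 146]]
scene -5 0.062 [[167, 166, 161], [168
[... 1004 characters left out ...]
122, 143], [108, 125, 146]]
top -5 0.062 [[236, 230, 223], [235, 230, 223], [180, 169, 161]] now [[103, 117, 140], [109, 124, 146], [113, 127, 148]]
top -30 0.062 [[239, 232, 228], [161, 152, 145], [162, 152, 145]] now [[106, 121, 142], [109, 122, 147], [108, 122, 145]]
top -70 0.062 [[162, 154, 146], [163, 154, 147], [161, 152, 147]] now [[108, 121, 142], [107, 122, 143], [104, 119, 142]]
top -120 0.062 [[162, 153, 146], [165, 156, 149], [165, 158, 152]] now [[101, 113, 134], [99, 114, 135], [99, 114, 133]]
scene ((-0.07791920308959277, -0.1343865772408357), 0.7200693551037046) diff 4.490425531914894
top ((-0.8140297530835241, 0.07322405540687527), 0.3305741984167217) diff 58.41865546218487
```

```bash
cat > pf.py <<'E'
from h import *
import sys
yb=np.radians(84.1);S=np.array([.505,-.0005,0])
ex=np.array([np.cos(yb),np.sin(yb),0]);ey=np.array([-ex[1],ex[0],0]);ez=np.array([0,0,1.])
s=snap('scene',sys.argv[1]);g=cv2.cvtColor(s['color'],cv2.COLOR_RGB2GRAY);g0=cv2.imread('pics/s1.png',0)
for y in (-.05,-.03,0,.03,.05):
    P=np.array([S+x/1000*ex+y*ey+.062*ez for x in range(-30,9,2)]+[S+.008*ex+y*ey+z/1000*ez for z in range(64,124,3)])
    uv=proj(s,P).astype(np.float32).reshape(1,-1,2)
    f=lambda i:cv2.remap(i,uv,None,cv2.INTER_LINEAR)[0].tolist()
    print('y',y,'\n was',f(g0)[:20],f(g0)[20:],'\n now',f(g)[:20],f(g)[20:])
E
python3 pf.py s9.png
```

```text
y -0.05 
 was [167, 167, 167, 166, 166, 165, 165, 164, 164, 165, 165, 165, 165, 157, 147, 124, 101, 85, 84, 83] [83, 81, 74, 63, 56, 54, 53, 53, 57, 71, 84, 91, 93, 93, 94, 93, 94, 95, 110, 137] 
 now [77, 93, 112, 118, 107, 88, 73, 66, 65, 66, 70, 78, 82, 81, 77, 70, 67, 66, 65, 64] [64, 64, 64, 65, 66, 65, 63, 63, 59, 54, 51, 50, 50, 49, 49, 49, 50, 50, 50, 50]
y -0.03 
 was [164, 165, 166, 166, 166, 166, 166, 166, 166, 166, 166, 166, 166, 161, 153, 138, 122, 115, 113, 113] [112, 106, 85, 57, 35, 26, 24, 20, 27, 48, 72, 88, 93, 92, 93, 93, 93, 95, 108, 136] 
 now [100, 108, 123, 138, 145, 157, 156, 168, 172, 175, 179, 178, 179, 174, 175, 173, 170, 169, 167, 167] [172, 177, 179, 180, 178, 174, 164, 140, 110, 86, 69, 59, 55, 60, 63, 64, 69, 82, 100, 105]
y 0 
 was [116, 118, 120, 134, 152, 164, 166, 168, 168, 167, 166, 166, 166, 164, 158, 146, 130, 117, 115, 115] [115, 110, 94, 59, 35, 25, 25, 26, 27, 42, 68, 86, 92, 93, 93, 94, 94, 97, 110, 136] 
 now [116, 116, 116, 116, 117, 117, 117, 117, 117, 116, 116, 117, 121, 131, 141, 145, 147, 148, 148, 149] [148, 147, 149, 153, 155, 149, 1
[... 163 characters left out ...]
9, 116, 115] [114, 110, 99, 69, 40, 26, 23, 25, 32, 65, 89, 96, 95, 94, 95, 96, 96, 97, 108, 133] 
 now [116, 115, 116, 116, 116, 116, 116, 116, 117, 117, 117, 118, 121, 130, 140, 147, 146, 146, 146, 146] [147, 149, 149, 153, 156, 151, 140, 129, 123, 120, 111, 102, 96, 94, 95, 96, 96, 97, 100, 107]
y 0.05 
 was [116, 115, 116, 116, 116, 116, 116, 116, 116, 116, 116, 117, 120, 128, 137, 136, 123, 116, 115, 114] [114, 113, 100, 73, 43, 26, 24, 22, 33, 64, 91, 101, 96, 96, 96, 96, 96, 96, 106, 134] 
 now [116, 117, 116, 115, 116, 117, 116, 116, 117, 117, 117, 117, 120, 119, 121, 121, 120, 118, 117, 117] [117, 117, 119, 120, 123, 127, 133, 132, 126, 117, 105, 97, 97, 96, 96, 97, 96, 96, 99, 110]
```

```bash
python3 -m creep '[{"grip":1,"delta_pos":[0.3,0,-0.3],"rotation":[0,0,0]},{"grip":1,"delta_pos":[0.6,0,-0.6],"rotation":[0,0,0]},{"grip":1,"delta_pos":[0.8,0,-0.9],"rotation":[0,0,0]},{"grip":1,"delta_pos":[0.8,0,-0.9],"rotation":[0,0,0]}]' | head -2
python3 -m creep '[{"grip":1,"delta_pos":[0.3,0,-0.3],"rotation":[0,0,0]},{"grip":1,"delta_pos":[0.6,0,-0.6],"rotation":[0,0,0]},{"grip":1,"delta_pos":[0.8,0,-0.9],"rotation":[0,0,0]},{"grip":1,"delta_pos":[0.8,0,-0.9],"rotation":[0,0,0]}]' |head -2
sed -i 's/(-.05,-.03,0,.03,.05)/(-.057,-.045,-.02,.02,.045,.057)/' pf.py
python3 pf.py s10.png; python3 bx.py
python3 - <<'E'
from h import *
t=snap('top','t10.png');g=cv2.cvtColor(t['color'],cv2.COLOR_RGB2GRAY);g0=cv2.imread('pics/t1.png',0)
yb=np.radians(84.1);S=np.array([.505,-.0005,0]);ex=np.array([np.cos(yb),np.sin(yb),0]);ey=np.array([-ex[1],ex[0],0]);ez=np.array([0,0,1.])
for y in (-.03,0,.03):
    uv=proj(t,np.array([S+x/1000*ex+y*ey+.062*ez for x in range(-60,20,4)])).astype(np.float32).reshape(1,-1,2)
    print('top',y,cv2.remap(g0,uv,None,1)[0].tolist(),cv2.remap(g,uv,None,1)[0].tolist())
E
```

```text
clock: 21.2
tool_pos: [0.4787, -0.2592, 0.2472]
clock: 21.6
tool_pos: [0.4665, -0.3762, 0.2716]
y -0.057 
 was [155, 162, 161, 159, 158, 156, 155, 153, 153, 155, 155, 155, 155, 150, 144, 130, 110, 94, 89, 85] [85, 85, 85, 87, 87, 86, 86, 87, 88, 90, 91, 92, 93, 94, 95, 95, 95, 97, 112, 136] 
 now [178, 183, 181, 179, 178, 177, 175, 173, 173, 175, 175, 168, 159, 139, 124, 115, 110, 111, 125, 134] [129, 126, 122, 121, 116, 107, 102, 101, 102, 105, 107, 108, 109, 110, 110, 110, 109, 112, 131, 156]
y -0.045 
 was [168, 168, 167, 166, 166, 166, 166, 166, 166, 166, 166, 166, 163, 156, 145, 125, 102, 89, 85, 84] [83, 80, 72, 53, 31, 25, 25, 26, 31, 50, 74, 88, 93, 93, 93, 93, 94, 96, 111, 136] 
 now [187, 187, 187, 187, 186, 186, 185, 185, 186, 185, 182, 175, 165, 162, 171, 177, 180, 180, 181, 182] [183, 186, 192, 207, 219, 210, 183, 148, 122, 111, 107, 107, 108, 108, 108, 108, 108, 111, 129, 156]
y -0.02 
 was [144, 157, 165, 166, 167, 167, 167, 167, 167, 167, 167, 167, 167, 166, 162, 146, 130, 120, 117, 116] [115, 109, 93, 63, 37, 24, 22, 24, 27, 45, 71, 87, 92, 93, 92, 92, 92, 93, 108, 1
[... 1557 characters left out ...]
16, -0.06259863849777503), 0.5315500594951489) diff 52.19260504201681
top -0.03 [152, 152, 153, 153, 154, 152, 151, 184, 232, 227, 227, 229, 228, 228, 229, 207, 146, 149, 152, 122] [169, 170, 172, 172, 171, 171, 171, 181, 244, 240, 239, 240, 240, 243, 210, 203, 225, 255, 224, 152]
top 0 [152, 151, 151, 153, 154, 154, 153, 153, 151, 149, 210, 232, 229, 227, 228, 217, 146, 152, 152, 121] [170, 168, 169, 171, 173, 172, 172, 170, 168, 171, 162, 244, 241, 219, 182, 198, 218, 253, 192, 155]
top 0.03 [157, 152, 151, 152, 156, 154, 154, 153, 154, 152, 153, 154, 149, 229, 232, 227, 147, 151, 152, 123] [175, 170, 170, 170, 173, 173, 172, 171, 171, 171, 171, 173, 171, 169, 189, 197, 226, 255, 202, 156]
```

The drive's tail still sits on the sill (bottom edge ≈ x −4 mm, nose down on the floor, flap resting on top), so push again and watch the tail beside the fingers.

```bash
python3 d.py '[-.20,0,.20]'; python3 d.py '[-.06,0,.095]'|tail -1
```

```text
TCP in box [-0.3732 -0.0006  0.272 ]
tool axes in box (cols)
 [[-0.803 -0.002  0.596]
 [-0.001  1.     0.002]
 [-0.596  0.001 -0.803]]
[ -40.4   27.5   20.   -30.2 -103.3   33. ] [-0.1  0.4  0.1]
units [-9.63e-01  1.00e-03  1.61e+00]
units [-1.463 -0.004  3.287]
```

```bash
python3 -m creep '[{"grip":1,"delta_pos":[-0.24,0,0.4],"rotation":[0,0,0]},{"grip":1,"delta_pos":[-0.48,0,0.8],"rotation":[0,0,0]},{"grip":1,"delta_pos":[-0.48,0,0.8],"rotation":[0,0,0]}]' | head -2
python3 -m creep '[{"grip":1,"delta_pos":[-0.24,0,0.4],"rotation":[0,0,0]},{"grip":1,"delta_pos":[-0.48,0,0.8],"rotation":[0,0,0]},{"grip":1,"delta_pos":[-0.48,0,0.8],"rotation":[0,0,0]}]' | head -2
python3 -m creep '[{"grip":1,"delta_pos":[-0.12,0,0.4],"rotation":[0,0,0]},{"grip":1,"delta_pos":[-0.25,0,0.8],"rotation":[0,0,0]},{"grip":1,"delta_pos":[-0.25,0,0.8],"rotation":[0,0,0]}]' | head -2
python3 d.py '[-.045,0,.09]'
```

```text
clock: 22.1
tool_pos: [0.4751, -0.2807, 0.2356]
clock: 22.4
tool_pos: [0.4834, -0.1954, 0.2]
clock: 22.7
tool_pos: [0.4896, -0.1293, 0.1497]
TCP in box [-0.1297  0.0021  0.1497]
tool axes in box (cols)
 [[-0.802 -0.005  0.597]
 [-0.001  1.     0.006]
 [-0.597  0.004 -0.802]]
[-21.7  19.9  -7.2 -35.9 -77.6  28.6] [ 0.3 -0.8  0. ]
units [-0.323 -0.028  0.984]
```

```bash
cat > tl.py <<'E'
# tail bottom edge beside the fingers: strongest step along x on z=.062, per y; and tail top highlight
from h import *
yb=np.radians(84.1);S=np.array([.505,-.0005,0]);ex=np.array([np.cos(yb),np.sin(yb),0]);ey=np.array([-ex[1],ex[0],0]);ez=np.array([0,0,1.])
s=snap('scene');g=cv2.cvtColor(s['color'],cv2.COLOR_RGB2GRAY)
for y in (.03,.04,.045,.057):
    P=np.array([S+x/1000*ex+y*ey+.062*ez for x in range(-16,9,2)]+[S+.008*ex+y*ey+z/1000*ez for z in range(64,100,3)])
    print(y,cv2.remap(g,proj(s,P).astype(np.float32).reshape(1,-1,2),None,1)[0].tolist())
E
python3 -m creep '[{"grip":1,"delta_pos":[-0.12,0,0.4],"rotation":[0,0,0]},{"grip":1,"delta_pos":[-0.25,-0.02,0.75],"rotation":[0,0,0]},{"grip":1,"delta_pos":[-0.32,-0.02,0.98],"rotation":[0,0,0]},{"grip":1,"delta_pos":[-0.32,-0.02,0.98],"rotation":[0,0,0]}]'
python3 -m creep '[{"grip":1,"delta_pos":[-0.05,0,0.037],"rotation":[0,0,0]},{"grip":1,"delta_pos":[-0.1,0,0.074],"rotation":[0,0,0]},{"grip":1,"delta_pos":[-0.15,0,0.111],"rotation":[0,0,0]},{"grip":1,"delta_pos":[-0.19,0,0.141],"rotation":[0,0,0]}]'
python3 d.py |head -1; python3 tl.py
```

```text
clock: 23.1
tool_pos: [0.5005, -0.0482, 0.0908]
orientation: [179.8, 36.5, -95.8]
force: [0.1, -1.0, 0.1]
opening: 0.0004
gripper_force: 0.0
clock: 23.5
tool_pos: [0.5047, -0.0274, 0.0925]
orientation: [-179.9, 36.4, -95.8]
force: [0.4, -0.7, 0.1]
opening: 0.0001
gripper_force: 0.0
TCP in box [-0.0268 -0.0024  0.0925]
0.03 [64, 64, 65, 65, 65, 65, 65, 66, 66, 66, 66, 66, 67, 66, 65, 64, 67, 66, 66, 66, 66, 65, 65, 66, 66]
0.04 [82, 92, 87, 75, 70, 66, 67, 65, 65, 67, 68, 76, 79, 70, 63, 64, 65, 64, 66, 65, 65, 65, 65, 65, 67]
0.045 [78, 84, 88, 105, 116, 129, 146, 150, 150, 154, 154, 170, 161, 161, 151, 140, 125, 102, 79, 73, 67, 64, 64, 65, 68]
0.057 [109, 109, 109, 109, 110, 109, 109, 110, 109, 109, 109, 110, 109, 110, 113, 116, 118, 118, 119, 119, 121, 126, 130, 134, 143]
```

```bash
sed -i 's/(.03,.04,.045,.057)/(.045,.049)/' tl.py
python3 -m creep '[{"grip":1,"delta_pos":[-0.025,0.01,0.019],"rotation":[0,0,0]},{"grip":1,"delta_pos":[-0.05,0.02,0.037],"rotation":[0,0,0]},{"grip":1,"delta_pos":[-0.075,0.02,0.056],"rotation":[0,0,0]}]' |grep force
python3 d.py |head -1; python3 tl.py
python3 -m creep '[{"grip":1,"delta_pos":[-0.025,0,0.019],"rotation":[0,0,0]},{"grip":1,"delta_pos":[-0.05,0,0.037],"rotation":[0,0,0]},{"grip":1,"delta_pos":[-0.05,0,0.037],"rotation":[0,0,0]}]' | grep force
python3 d.py |head -1; python3 tl.py
```

```text
force: [-0.2, 0.7, 0.5]
gripper_force: 0.0
TCP in box [-0.0175  0.      0.092 ]
0.045 [68, 67, 67, 69, 74, 77, 73, 72, 71, 68, 73, 68, 79, 73, 68, 65, 65, 66, 65, 66, 65, 65, 66, 65, 65]
0.049 [69, 65, 79, 81, 93, 106, 110, 115, 122, 132, 148, 150, 155, 150, 141, 118, 96, 83, 75, 67, 65, 66, 65, 65, 66]
force: [-0.2, -0.2, -0.7]
gripper_force: 0.0
TCP in box [-0.0111 -0.0001  0.0919]
0.045 [66, 68, 69, 69, 69, 67, 67, 68, 72, 77, 78, 71, 73, 70, 66, 65, 66, 65, 66, 65, 66, 67, 66, 65, 65]
0.049 [64, 64, 69, 68, 74, 75, 74, 88, 92, 102, 113, 120, 137, 126, 105, 82, 72, 68, 66, 65, 65, 65, 66, 66, 65]
```

No contact yet, so the fingertip's effective front is ~8 mm less far forward than assumed: the earlier push simply stopped short. Push on further, under force watch.

```bash
python3 -m creep '[{"grip":1,"delta_pos":[0.012,0,0.016],"rotation":[0,0,0]},{"grip":1,"delta_pos":[0.024,0,0.032],"rotation":[0,0,0]},{"grip":1,"delta_pos":[-0.016,0,0.062],"rotation":[0,0,0]},{"grip":1,"delta_pos":[-0.056,0,0.092],"rotation":[0,0,0]},{"grip":1,"delta_pos":[-0.056,0,0.092],"rotation":[0,0,0]}]' |grep force:
python3 d.py |head -1
python3 -m creep '[{"grip":1,"delta_pos":[-0.03,0,0.022],"rotation":[0,0,0]},{"grip":1,"delta_pos":[-0.03,0,0.022],"rotation":[0,0,0]}]' | grep force:
python3 d.py |head -1; python3 tl.py
```

```text
force: [0.4, -1.3, -0.2]
gripper_force: 0.3
TCP in box [-0.0011 -0.0001  0.0879]
force: [-1.4, -7.7, 1.6]
gripper_force: 3.9
TCP in box [ 0.001  -0.0003  0.0879]
0.045 [87, 72, 65, 65, 65, 68, 68, 69, 69, 67, 68, 68, 71, 74, 81, 83, 76, 67, 67, 66, 66, 66, 66, 66, 66]
0.049 [81, 70, 66, 62, 64, 68, 70, 68, 67, 67, 65, 68, 72, 72, 77, 87, 79, 71, 66, 65, 65, 66, 66, 66, 66]
```

```bash
python3 -m creep '[{"grip":1,"delta_pos":[-0.016,0,0.012],"rotation":[0,0,0]},{"grip":1,"delta_pos":[-0.016,0,0.012],"rotation":[0,0,0]},{"grip":1,"delta_pos":[-0.016,0,0.012],"rotation":[0,0,0]}]' | grep force:
python3 d.py |head -1; python3 bx.py|head -1
```

```text
force: [-2.1, -12.7, 3.2]
gripper_force: 6.4
TCP in box [ 0.0016 -0.0004  0.0878]
scene ((0.246381067136344, -0.2437318909116044), 0.6197305738925933) diff 17.43758865248227
```

Over 12 N without advance: that is not the drive; back off before the box shifts, and map the slot numerically with the arm out of the way.

```bash
python3 -m creep '[{"grip":1,"delta_pos":[0.08,0,-0.06],"rotation":[0,0,0]},{"grip":1,"delta_pos":[0.3,0,-0.25],"rotation":[0,0,0]},{"grip":1,"delta_pos":[0.5,0,-0.5],"rotation":[0,0,0]},{"grip":1,"delta_pos":[0.5,0,-0.9],"rotation":[0,0,0]},{"grip":1,"delta_pos":[0.8,0,-1],"rotation":[0,0,0]}]' | head -2
python3 -m creep '[{"grip":1,"delta_pos":[0.3,0,-0.3],"rotation":[0,0,0]},{"grip":1,"delta_pos":[0.6,0,-0.6],"rotation":[0,0,0]},{"grip":1,"delta_pos":[0.8,0,-0.9],"rotation":[0,0,0]},{"grip":1,"delta_pos":[0.8,0,-0.9],"rotation":[0,0,0]}]' |head -2
python3 -m creep '[{"grip":1,"delta_pos":[0.3,0,-0.3],"rotation":[0,0,0]},{"grip":1,"delta_pos":[0.6,0,-0.6],"rotation":[0,0,0]},{"grip":1,"delta_pos":[0.6,0,-0.6],"rotation":[0,0,0]}]' |head -2
cat > mp.py <<'E'
from h import *
yb=np.radians(84.1);S=np.array([.505,-.0005,0]);ex=np.array([np.cos(yb),np.sin(yb),0]);ey=np.array([-ex[1],ex[0],0]);ez=np.array([0,0,1.])
np.set_printoptions(linewidth=200)
ys=range(64,-65,-8)
for cam,ref in (('scene','s1.png'),('top','t1.png')):
    s=snap(cam,cam+'_m.png')
    g=cv2.cvtColor(s['color'],cv2.COLOR_RGB2GRAY);g0=cv2.imread('pics/'+ref,0)
    rows=[('L',x,0) for x in range(-20,9,4)]+[('P',8,z) for z in range(64,112,4)] if cam=='scene' else [('L',x,0) for x in range(-20,24,4)]
    for k,a,z in rows:
        P=np.array([S+a/1000*ex+y/1000*ey+(.062 if k=='L' else z/1000)*ez for y in ys])
        uv=proj(s,P).astype(np.float32).reshape(1,-1,2)
        print(cam,k,a if k=='L' else z,*[f'{v:3d}' for v in cv2.remap(g0,uv,None,1)[0]],' | ',*[f'{v:3d}' for v in cv2.remap(g,uv,None,1)[0]])
E
python3 mp.py; python3 bx.py
```

```text
clock: 25.9
tool_pos: [0.4952, -0.1211, 0.1251]
clock: 26.3
tool_pos: [0.4811, -0.2407, 0.1461]
clock: 26.6
tool_pos: [0.472, -0.324, 0.1579]
scene L -20 100 109 117 115 116 116 128 137 164 167 167 165 167 167 166 160 135  |  110 123 127 126 127 127 127 127 133 141 149 171 178 180 179 175 148
scene L -16 100 111 117 116 119 121 150 157 168 169 168 166 167 167 165 156 136  |  110 122 127 127 128 128 129 138 154 164 171 179 180 180 177 175 148
scene L -12 100 111 116 118 130 149 167 166 167 169 168 167 166 167 165 159 137  |  109 122 129 128 128 129 133 162 172 182 181 179 180 180 178 168 148
scene L -8  99 111 119 128 149 166 168 166 166 169 168 166 165 167 165 159 141  |  110 121 128 128 127 142 153 174 178 180 179 171 179 179 173 167 149
scene L -4 100 113 125 154 166 164 162 161 164 165 166 160 157 160 159 153 140  |  109 122 132 130 131 157 164 164 168 169 170 158 173 171 159 153 150
scene L 0  99 111 135 142 146 148 139 128 146 142 140 143 135 128 116 129 137  |  102 122 140 149 151 156 164 166 163 162 165 158 163 168 160 118 150
scene L 4 112 111 118 119 121 117 118 117 117 118 
[... 3192 characters left out ...]
 165 183 249 249 246 253 246 254 245 255 245 253 237 253 222 116
top L 12 143 159 152 151 152 150 150 151 152 150 151 151 152 149 154  80 101  |  158 177 150 231 200 226 202 222 211 218 242 213 208 202 205 243 113
top L 16 145 103 129 133 124 129 122 125 121 127 117 117 115 119 123  79  78  |  160 122 125 117 158 176 160 165 163 169 169 166 164 164 163 196  87
top L 20 147 108  79  75  77  72  77  73  76  72  75  69  75  70  74  73  75  |  165 115  88  84  85  80  86  81  86  80  85  78  82  81  82  85  85
scene ((-0.035369447520846364, -0.16542059092591188), 0.8582806239525477) diff 15.9177304964539
top ((-0.14445790014078597, 0.10455454555182797), 0.4165619921537093) diff 64.82655462184874
```

```bash
python3 -c "
from h import *
print(ctrl.finger_overhang)"; python3 d.py '[-.06,0,.10]'|tail -1
python3 - <<'E'
# triangulate tail top highlight edge & lower edge at y=0 by both views: subpixel brightest along lines
from h import *
yb=np.radians(84.1);S=np.array([.505,-.0005,0]);ex=np.array([np.cos(yb),np.sin(yb),0]);ey=np.array([-ex[1],ex[0],0]);ez=np.array([0,0,1.])
for z in (.022,.048,.062,.085):   # which height makes drive side edges 101.6 apart? print left/right borders along y
  for cam in ('scene','top'):
    s=snap(cam);g=cv2.cvtColor(s['color'],cv2.COLOR_RGB2GRAY)
    for x in ((4,) if cam=='scene' else (8,)):
        # image line: points seen on plane z=.062 at x; re-express on plane z
        ys=np.arange(-66,67,1)
        uv=proj(s,np.array([S+x/1000*ex+y/1000*ey+.062*ez for y in ys]))
        v=cv2.remap(g,uv.astype(np.float32).reshape(1,-1,2),None,1)[0].astype(int)
        Q=onz(s,uv,z)-S; yy=Q@ey; d=np.diff(cv2.blur(v.astype(np.float32).reshape(1,-1),(3,1))[0])
        m=len(ys)//2; a=np.argmax(np.abs(d[:25]));b=len(d)-25+np.argmax(np.abs(d[-25:]))
        print(z,cam,'y borders',yy[a].round(4),yy[b].round(4),'width',(yy[b]-yy[a]).round(4),'x',(Q@ex)[m].round(4))
E
```

```text
0.022
units [-1.746  0.     2.014]
0.022 scene y borders -0.0769 0.0275 width 0.1044 x 0.0404
0.022 top y borders -0.0679 0.055 width 0.1228 x 0.0174
0.048 scene y borders -0.0614 0.0402 width 0.1015 x 0.0167
0.048 top y borders -0.0614 0.0582 width 0.1197 x 0.0113
0.062 scene y borders -0.053 0.047 width 0.1 x 0.004
0.062 top y borders -0.058 0.06 width 0.118 x 0.008
0.085 scene y borders -0.0393 0.0582 width 0.0975 x -0.0169
0.085 top y borders -0.0523 0.0629 width 0.1152 x 0.0026
```

```bash
python3 -m creep '[{"grip":1,"delta_pos":[-0.4,0,0.2],"rotation":[0,0,0]},{"grip":1,"delta_pos":[-0.8,0,0.55],"rotation":[0,0,0]},{"grip":1,"delta_pos":[-0.95,0,0.85],"rotation":[0,0,0]},{"grip":1,"delta_pos":[-1,0,1],"rotation":[0,0,0]},{"grip":1,"delta_pos":[-1,0,1],"rotation":[0,0,0]}]'|head -2
python3 d.py '[-.045,0,.0945]'
```

```text
clock: 27.7
tool_pos: [0.4861, -0.179, 0.1366]
TCP in box [-0.1795  0.0004  0.1366]
tool axes in box (cols)
 [[-0.804 -0.003  0.595]
 [-0.002  1.     0.003]
 [-0.595  0.002 -0.804]]
[-26.1  22.9  -4.8 -34.6 -79.   32.3] [-0.1  0.3  0.2]
units [-0.831 -0.01   1.138]
```

```bash
python3 -m creep '[{"grip":1,"delta_pos":[-0.25,0,0.35],"rotation":[0,0,0]},{"grip":1,"delta_pos":[-0.5,0,0.7],"rotation":[0,0,0]},{"grip":1,"delta_pos":[-0.75,-0.01,0.95],"rotation":[0,0,0]},{"grip":1,"delta_pos":[-0.82,-0.01,1],"rotation":[0,0,0]},{"grip":1,"delta_pos":[-0.82,-0.01,1],"rotation":[0,0,0]}]'|head -2
python3 d.py '[-.035,0,.0945]'
```

```text
clock: 28.2
tool_pos: [0.5008, -0.0564, 0.1058]
TCP in box [-0.056  -0.0016  0.1058]
tool axes in box (cols)
 [[-0.805 -0.003  0.594]
 [-0.003  1.     0.001]
 [-0.594 -0.001 -0.805]]
[-14.7  20.4 -12.5 -38.9 -69.   27.3] [ 0.1 -0.2  0.2]
units [-0.102  0.015  0.216]
```

```bash
python3 -m creep '[{"grip":1,"delta_pos":[-0.05,0.01,0.1],"rotation":[0,0,0]},{"grip":1,"delta_pos":[-0.1,0.015,0.22],"rotation":[0,0,0]},{"grip":1,"delta_pos":[-0.1,0.015,0.22],"rotation":[0,0,0]}]'|grep -E 'force:|tool'
for i in 1; do
python3 -m creep '[{"grip":1,"delta_pos":[-0.04,0,0.03],"rotation":[0,0,0]},{"grip":1,"delta_pos":[-0.04,0,0.03],"rotation":[0,0,0]}]'|grep -E 'force:|tool'
python3 -m creep '[{"grip":1,"delta_pos":[-0.04,0,0.03],"rotation":[0,0,0]},{"grip":1,"delta_pos":[-0.04,0,0.03],"rotation":[0,0,0]}]'|grep -E 'force:|tool'
python3 -m creep '[{"grip":1,"delta_pos":[-0.04,0,0.03],"rotation":[0,0,0]},{"grip":1,"delta_pos":[-0.04,0,0.03],"rotation":[0,0,0]}]'|grep -E 'force:|tool'
python3 -m creep '[{"grip":1,"delta_pos":[-0.04,0,0.03],"rotation":[0,0,0]},{"grip":1,"delta_pos":[-0.04,0,0.03],"rotation":[0,0,0]}]'|grep -E 'force:|tool'
done; python3 d.py|head -1; python3 tl.py
```

```text
tool_pos: [0.5005, -0.0345, 0.0927]
force: [0.2, -0.1, -0.5]
gripper_force: 0.0
tool_pos: [0.5017, -0.0301, 0.0937]
force: [0.8, 0.5, 0.4]
gripper_force: 0.0
tool_pos: [0.5022, -0.0249, 0.0938]
force: [0.8, -0.5, -0.7]
gripper_force: 0.0
tool_pos: [0.5026, -0.0198, 0.0937]
force: [0.7, 0.3, -0.1]
gripper_force: 0.0
tool_pos: [0.5031, -0.0147, 0.0936]
force: [0.1, -0.0, -0.4]
gripper_force: 0.0
TCP in box [-0.0144  0.0005  0.0936]
0.045 [67, 69, 69, 69, 69, 68, 68, 73, 72, 71, 76, 70, 78, 70, 66, 65, 65, 64, 65, 65, 66, 66, 66, 66, 66]
0.049 [69, 66, 76, 72, 78, 83, 86, 105, 115, 125, 144, 147, 148, 135, 113, 96, 78, 70, 69, 67, 65, 65, 65, 65, 65]
```

```bash
for i in 1; do
python3 -m creep '[{"grip":1,"delta_pos":[-0.03,0,0.022],"rotation":[0,0,0]},{"grip":1,"delta_pos":[-0.03,0,0.022],"rotation":[0,0,0]}]'|grep -E 'force:|tool'
python3 -m creep '[{"grip":1,"delta_pos":[-0.03,0,0.022],"rotation":[0,0,0]},{"grip":1,"delta_pos":[-0.03,0,0.022],"rotation":[0,0,0]}]'|grep -E 'force:|tool'
done; python3 -c "
from h import *
snap('wrist','w11.png')
yb=np.radians(84.1);S=np.array([.505,-.0005,0]);ex=np.array([np.cos(yb),np.sin(yb),0]);ey=np.array([-ex[1],ex[0],0]);ez=np.array([0,0,1.])
s=snap('wrist');print('cam',-np.array(s['R']).T@s['t'],s['R'][2])
for y in (-.035,0,.035): print(proj(s,[S+x*ex+y*ey+.062*ez for x in (-.05,-.02,0)]).round(0).tolist())"; python3 d.py|head -1
```

```text
tool_pos: [0.5035, -0.0112, 0.0936]
force: [0.4, -0.5, 0.7]
gripper_force: 0.0
tool_pos: [0.5038, -0.0075, 0.0936]
force: [-0.2, 0.3, 0.1]
gripper_force: 0.0
cam [ 0.48822623 -0.15629075  0.17981414] [ 0.07930054  0.77584546 -0.62591952]
[[198.0, 150.0], [206.0, 184.0], [210.0, 202.0]]
[[258.0, 150.0], [258.0, 184.0], [258.0, 202.0]]
[[317.0, 151.0], [310.0, 184.0], [306.0, 202.0]]
TCP in box [-0.0073  0.0004  0.0936]
```

```bash
cat > wp.py <<'E'
from h import *
yb=np.radians(84.1);S=np.array([.505,-.0005,0]);ex=np.array([np.cos(yb),np.sin(yb),0]);ey=np.array([-ex[1],ex[0],0]);ez=np.array([0,0,1.])
s=snap('wrist');g=cv2.cvtColor(s['color'],cv2.COLOR_RGB2GRAY)
for y in (-.055,-.045,-.035,-.025,0,.025,.035,.045,.055):
    P=np.array([S+x/1000*ex+y*ey+.062*ez for x in range(-20,9,2)]+[S+.008*ex+y*ey+z/1000*ez for z in range(66,104,3)])
    uv=proj(s,P); v=cv2.remap(g,uv.astype(np.float32).reshape(1,-1,2),None,1)[0]
    print(y,'rows',uv[0,1].round(),uv[-1,1].round(),v[:15].tolist(),v[15:].tolist())
E
python3 wp.py
```

```text
-0.055 rows 184.0 257.0 [146, 146, 147, 147, 147, 147, 148, 147, 147, 152, 111, 96, 98, 98, 96] [72, 54, 53, 53, 53, 51, 65, 64, 74, 74, 73, 74, 73]
-0.045 rows 184.0 257.0 [148, 148, 149, 148, 148, 149, 148, 149, 149, 154, 184, 195, 198, 198, 196] [122, 54, 53, 53, 52, 52, 65, 64, 74, 73, 73, 73, 73]
-0.035 rows 184.0 257.0 [150, 150, 148, 149, 149, 149, 148, 148, 148, 159, 188, 192, 192, 194, 194] [116, 55, 53, 54, 52, 53, 65, 64, 73, 73, 72, 73, 71]
-0.025 rows 184.0 257.0 [149, 149, 149, 149, 149, 149, 149, 147, 146, 153, 189, 197, 195, 195, 197] [112, 57, 55, 55, 53, 53, 66, 66, 73, 72, 72, 72, 72]
0 rows 184.0 257.0 [151, 151, 151, 149, 149, 147, 148, 148, 146, 147, 183, 192, 192, 192, 191] [196, 197, 170, 95, 95, 97, 82, 74, 80, 97, 109, 114, 121]
0.025 rows 184.0 257.0 [151, 150, 151, 151, 150, 150, 150, 150, 149, 154, 185, 196, 195, 196, 197] [98, 56, 56, 56, 55, 53, 66, 65, 71, 70, 71, 70, 70]
0.035 rows 184.0 257.0 [150, 151, 150, 151, 151, 151, 150, 150, 148, 155, 186, 196, 194, 195, 194] [95, 56, 55, 54, 54, 52, 65, 65, 71, 70, 69, 69, 70]
0.045 rows 184.0 257.0 [150, 150, 150, 151, 151, 151, 150, 150, 145, 146, 186, 195, 194, 195, 196] [91, 55, 55, 55, 54, 53, 65, 65, 71, 71, 70, 70, 69]
0.055 rows 184.0 257.0 [152, 150, 150, 150, 150, 150, 150, 150, 150, 150, 126, 109, 111, 109, 106] [67, 56, 55, 54, 54, 52, 65, 65, 71, 71, 71, 70, 69]
```

Run:
```python
from h import *
yb=np.radians(84.1);S=np.array([.505,-.0005,0]);ex=np.array([np.cos(yb),np.sin(yb),0]);ey=np.array([-ex[1],ex[0],0]);ez=np.array([0,0,1.])
s=snap('wrist');g=cv2.cvtColor(s['color'],cv2.COLOR_RGB2GRAY)
def brd(uv):
    v=cv2.remap(g,uv.astype(np.float32).reshape(1,-1,2),None,1)[0].astype(float)
    d=np.abs(np.diff(v));n=len(d);h=n//2
    return np.argmax(d[:h]),h+np.argmax(d[h:]),v
ys=np.arange(-64,65,.5)
for x in (1,3,5,7):
    uv=proj(s,np.array([S+x/1000*ex+y/1000*ey+.062*ez for y in ys]));a,b,v=brd(uv)
    out=[]
    # depth at which the width is 101.6: intersect rays
    c,d=ray(s,uv[[a,b]])
    k=.1016/np.linalg.norm((d[1]-d[0])); mid=c+k*(d[0]+d[1])/2-S
    print(x,'plane borders',ys[a],ys[b],'point at true width (box x,y,z)',(mid@ex).round(4),(mid@ey).round(4),mid[2].round(4))
# vertical profile at the columns, by row
for y in (-.04,.04,.056):
    u=int(proj(s,[S+.0*ex+y*ey+.062*ez])[0,0]);print(y,u,g[190:232,u].tolist())
```

```text
1 plane borders -51.5 51.5 point at true width (box x,y,z) -0.0011 -0.0 0.0636
3 plane borders -52.0 52.0 point at true width (box x,y,z) -0.0007 0.0 0.0647
5 plane borders -52.5 53.5 point at true width (box x,y,z) -0.0017 0.0005 0.0669
7 plane borders -53.5 53.5 point at true width (box x,y,z) -0.0013 0.0 0.0679
-0.04 203 [149, 150, 149, 148, 149, 149, 149, 149, 148, 146, 154, 181, 193, 196, 193, 195, 197, 199, 200, 200, 201, 196, 153, 38, 50, 54, 55, 55, 54, 53, 54, 53, 53, 53, 54, 53, 52, 52, 52, 52, 51, 51]
0.04 312 [150, 150, 150, 150, 150, 150, 150, 150, 150, 141, 137, 170, 186, 194, 192, 192, 191, 190, 191, 191, 195, 193, 152, 38, 52, 55, 55, 55, 55, 55, 53, 54, 54, 55, 54, 55, 54, 53, 54, 53, 53, 52]
0.056 334 [150, 151, 150, 150, 150, 150, 150, 150, 150, 150, 151, 146, 122, 107, 110, 110, 111, 111, 111, 111, 113, 110, 87, 49, 54, 56, 54, 55, 54, 55, 55, 53, 54, 54, 53, 53, 54, 52, 52, 53, 52, 52]
```

Run:
```python
from h import *
from scipy.spatial.transform import Rotation as R
s=snap('wrist','w12.png');g=cv2.cvtColor(s['color'],cv2.COLOR_RGB2GRAY)
o=ctrl.get_obs();M=R.from_euler('xyz',o['orientation'],degrees=True).as_matrix()
for r in range(206,262,4): print(r,g[r,204:316:4].tolist())
for p in (-.0095,0,.0095):
    print(p,proj(s,[o['tool_pos']+M@np.array([p,yy,zz]) for zz in (.022,.003) for yy in (-.02,0,.02)]).round(0).tolist())
```

```text
206 [198, 192, 195, 198, 196, 195, 197, 192, 193, 195, 194, 196, 193, 191, 190, 197, 195, 195, 192, 190, 191, 193, 197, 196, 193, 194, 191, 191]
210 [198, 199, 201, 202, 199, 200, 197, 197, 198, 197, 198, 196, 191, 192, 196, 195, 196, 197, 193, 195, 198, 198, 200, 197, 197, 196, 195, 195]
214 [53, 51, 52, 52, 53, 53, 53, 53, 53, 53, 55, 170, 193, 195, 196, 195, 196, 42, 55, 54, 53, 53, 53, 53, 52, 52, 53, 52]
218 [55, 54, 55, 56, 55, 56, 56, 56, 56, 56, 56, 161, 197, 205, 201, 203, 196, 48, 56, 56, 56, 56, 57, 56, 55, 55, 54, 56]
222 [54, 53, 53, 54, 54, 55, 55, 54, 56, 56, 56, 122, 155, 50, 118, 41, 154, 50, 54, 55, 56, 56, 56, 55, 54, 55, 54, 54]
226 [52, 52, 54, 53, 54, 54, 55, 54, 55, 55, 55, 124, 142, 49, 119, 44, 154, 51, 56, 55, 55, 55, 54, 53, 53, 53, 53, 53]
230 [52, 52, 53, 54, 53, 53, 53, 54, 54, 55, 54, 117, 129, 49, 123, 48, 161, 80, 53, 54, 54, 54, 54, 53, 54, 53, 52, 52]
234 [64, 65, 66, 64, 65, 65, 66, 65, 66, 66, 65, 129, 106, 49, 108, 48, 154, 114, 66, 67, 65, 66, 65, 66, 65, 64, 65, 65]
238 [71, 70, 70, 69, 70, 70, 70, 70, 70, 69, 66, 138, 83, 47, 93, 47, 156, 131,
[... 262 characters left out ...]
 71, 71, 69, 69, 71]
250 [73, 74, 71, 72, 71, 73, 73, 72, 73, 72, 64, 152, 110, 111, 111, 110, 107, 158, 72, 73, 70, 71, 70, 69, 70, 71, 70, 71]
254 [71, 71, 73, 72, 72, 72, 71, 72, 72, 72, 64, 150, 112, 111, 110, 111, 108, 167, 72, 72, 71, 71, 70, 70, 70, 71, 70, 70]
258 [73, 72, 72, 71, 73, 71, 72, 72, 72, 71, 66, 150, 120, 119, 120, 120, 118, 172, 71, 69, 70, 70, 70, 70, 70, 70, 70, 69]
-0.0095 [[231.0, 234.0], [259.0, 234.0], [286.0, 234.0], [228.0, 246.0], [258.0, 246.0], [289.0, 246.0]]
0 [[231.0, 222.0], [259.0, 222.0], [286.0, 222.0], [228.0, 232.0], [258.0, 233.0], [289.0, 233.0]]
0.0095 [[230.0, 209.0], [259.0, 209.0], [287.0, 209.0], [227.0, 219.0], [258.0, 219.0], [290.0, 219.0]]
```

```bash
python3 -m creep '[{"grip":1,"delta_pos":[0.3,0,-0.25],"rotation":[0,0,0]},{"grip":1,"delta_pos":[0.6,0,-0.5],"rotation":[0,0,0]},{"grip":1,"delta_pos":[0.8,0,-0.8],"rotation":[0,0,0]},{"grip":1,"delta_pos":[0.9,0,-1],"rotation":[0,0,0]}]' | head -2
python3 -m creep '[{"grip":1,"delta_pos":[0.3,0,-0.3],"rotation":[0,0,0]},{"grip":1,"delta_pos":[0.6,0,-0.6],"rotation":[0,0,0]},{"grip":1,"delta_pos":[0.9,0,-0.9],"rotation":[0,0,0]},{"grip":1,"delta_pos":[0.9,0,-1],"rotation":[0,0,0]}]' |head -2
python3 -m creep '[{"grip":1,"delta_pos":[0.3,0,-0.4],"rotation":[0,0,0]},{"grip":1,"delta_pos":[0.5,0,-0.8],"rotation":[0,0,0]},{"grip":1,"delta_pos":[0.5,0,-0.8],"rotation":[0,0,0]}]' |head -2
python3 mp.py; python3 bx.py
```

```text
clock: 30.4
tool_pos: [0.4901, -0.1415, 0.1206]
clock: 30.8
tool_pos: [0.4762, -0.2743, 0.1467]
clock: 31.1
tool_pos: [0.4678, -0.3626, 0.1836]
scene L -20 100 109 117 115 116 116 128 137 164 167 167 165 167 167 166 160 135  |  115 129 132 133 133 133 146 155 183 185 187 186 186 186 185 182 155
scene L -16 100 111 117 116 119 121 150 157 168 169 168 166 167 167 165 156 136  |  115 127 133 133 136 138 168 176 187 189 188 186 186 186 184 182 153
scene L -12 100 111 116 118 130 149 167 166 167 169 168 167 166 167 165 159 137  |  114 128 132 133 147 167 186 185 186 188 188 185 185 186 184 175 153
scene L -8  99 111 119 128 149 166 168 166 166 169 168 166 165 167 165 159 141  |  114 128 133 142 169 184 187 181 184 186 185 177 185 185 179 173 154
scene L -4 100 113 125 154 166 164 162 161 164 165 166 160 157 160 159 153 140  |  114 129 139 158 174 180 179 169 174 175 175 164 183 182 166 158 155
scene L 0  99 111 135 142 146 148 139 128 146 142 140 143 135 128 116 129 137  |  111 127 163 163 167 166 170 171 169 168 171 163 171 177 166 123 155
scene L 4 112 111 118 119 121 117 118 117 117 11
[... 3198 characters left out ...]
  72  70  64 116 253 247 255 246 255 246 253 238 253 223 118
top L 12 143 159 152 151 152 150 150 151 152 150 151 151 152 149 154  80 101  |   82  78  73  70  66  56 209 223 214 220 244 215 210 204 207 245 114
top L 16 145 103 129 133 124 129 122 125 121 127 117 117 115 119 123  79  78  |   82  78  75  72  68  61 157 167 166 171 171 168 167 166 167 198  89
top L 20 147 108  79  75  77  72  77  73  76  72  75  69  75  70  74  73  75  |   84  79  75  72  69  65  66  82  88  81  87  80  83  81  84  86  87
scene ((-0.005245135531335876, -0.10937271575690133), 0.8538434829976823) diff 20.871631205673758
top ((-0.16432679482475976, -0.08732256513400927), 0.36432003680570624) diff 83.65915966386555
```

The slot is unchanged; evidence (push forces tilted along the finger axis, 15 N when lowering) says the fingertips ride on the tail's upper edge. Probe the ledge with the tips to learn their true height, then push low.

```bash
python3 d.py '[-.20,0,.17]'|tail -1
python3 -m creep '[{"grip":1,"delta_pos":[-0.3,0,0.2],"rotation":[0,0,0]},{"grip":1,"delta_pos":[-0.6,0,0.45],"rotation":[0,0,0]},{"grip":1,"delta_pos":[-0.9,0,0.7],"rotation":[0,0,0]},{"grip":1,"delta_pos":[-0.98,0,0.9],"rotation":[0,0,0]},{"grip":1,"delta_pos":[-0.98,0,0.95],"rotation":[0,0,0]}]'|head -2
python3 d.py '[-.08,0,.092]'
```

```text
units [-1.199 -0.004  1.034]
clock: 31.8
tool_pos: [0.4815, -0.219, 0.1638]
TCP in box [-0.2198  0.0009  0.1638]
tool axes in box (cols)
 [[-0.804 -0.005  0.595]
 [-0.003  1.     0.003]
 [-0.595  0.001 -0.804]]
[-29.4  23.2  -0.8 -33.2 -83.9  32.7] [0.2 0.6 0. ]
units [-0.696 -0.016  1.409]
```

```bash
python3 -m creep '[{"grip":1,"delta_pos":[-0.25,0,0.4],"rotation":[0,0,0]},{"grip":1,"delta_pos":[-0.5,-0.01,0.75],"rotation":[0,0,0]},{"grip":1,"delta_pos":[-0.6,-0.01,0.95],"rotation":[0,0,0]},{"grip":1,"delta_pos":[-0.62,-0.01,1],"rotation":[0,0,0]}]'|head -2
python3 -m creep '[{"grip":1,"delta_pos":[-0.04,0,0.2],"rotation":[0,0,0]},{"grip":1,"delta_pos":[-0.08,0,0.4],"rotation":[0,0,0]},{"grip":1,"delta_pos":[-0.08,0,0.4],"rotation":[0,0,0]}]'|head -4
python3 -m creep '[{"grip":1,"delta_pos":[0.018,0,0.024],"rotation":[0,0,0]},{"grip":1,"delta_pos":[0.018,0,0.024],"rotation":[0,0,0]}]'|grep -E 'tool|force:'
python3 -m creep '[{"grip":1,"delta_pos":[0.018,0,0.024],"rotation":[0,0,0]},{"grip":1,"delta_pos":[0.018,0,0.024],"rotation":[0,0,0]}]'|grep -E 'tool|force:'
python3 -m creep '[{"grip":1,"delta_pos":[0.012,0,0.016],"rotation":[0,0,0]},{"grip":1,"delta_pos":[0.012,0,0.016],"rotation":[0,0,0]}]'|grep -E 'tool|force:'
```

```text
clock: 32.2
tool_pos: [0.4932, -0.1117, 0.1196]
clock: 32.5
tool_pos: [0.4961, -0.0831, 0.0917]
orientation: [179.8, 36.5, -95.9]
force: [0.5, -0.4, 0.1]
tool_pos: [0.4972, -0.0851, 0.09]
force: [-0.5, 0.2, 0.1]
gripper_force: 0.0
tool_pos: [0.4971, -0.0848, 0.0869]
force: [0.3, -0.3, -0.3]
gripper_force: 0.0
tool_pos: [0.497, -0.0844, 0.0848]
force: [-0.6, 0.2, 0.7]
gripper_force: 0.0
```

```bash
python3 -m creep '[{"grip":1,"delta_pos":[0.018,0,0.024],"rotation":[0,0,0]},{"grip":1,"delta_pos":[0.018,0,0.024],"rotation":[0,0,0]}]'|grep -E 'tool|force:'
python3 -m creep '[{"grip":1,"delta_pos":[0.018,0,0.024],"rotation":[0,0,0]},{"grip":1,"delta_pos":[0.018,0,0.024],"rotation":[0,0,0]}]'|grep -E 'tool|force:'
python3 wp.py | sed -n '5p'
```

```text
tool_pos: [0.4969, -0.0842, 0.0816]
force: [-0.0, -0.3, -0.2]
gripper_force: 0.0
tool_pos: [0.4969, -0.0842, 0.0786]
force: [-0.1, -0.1, 0.7]
gripper_force: 0.0
0 rows 255.0 313.0 [129, 131, 131, 130, 131, 130, 127, 126, 124, 119, 125, 140, 155, 160, 160] [161, 163, 166, 165, 167, 142, 127, 103, 55, 56, 56, 56, 57]
```

```bash
python3 -m creep '[{"grip":1,"delta_pos":[0.012,0,0.016],"rotation":[0,0,0]},{"grip":1,"delta_pos":[0.012,0,0.016],"rotation":[0,0,0]}]'|grep -E 'tool|force:'
python3 -m creep '[{"grip":1,"delta_pos":[0.012,0,0.016],"rotation":[0,0,0]},{"grip":1,"delta_pos":[0.012,0,0.016],"rotation":[0,0,0]}]'|grep -E 'tool|force:'
python3 -m creep '[{"grip":1,"delta_pos":[0.012,0,0.016],"rotation":[0,0,0]},{"grip":1,"delta_pos":[0.012,0,0.016],"rotation":[0,0,0]}]'|grep -E 'tool|force:'
```

```text
tool_pos: [0.4969, -0.0843, 0.0767]
force: [-0.9, -0.2, -0.7]
gripper_force: 0.0
tool_pos: [0.4969, -0.0843, 0.0747]
force: [0.3, -0.2, -0.7]
gripper_force: 0.0
tool_pos: [0.4969, -0.0843, 0.0727]
force: [-1.0, 0.3, 0.0]
gripper_force: 0.0
```

Closed fingertips reach clearly less far than 22 mm beyond the TCP, so all earlier pushes were too high. Now push low (TCP z ≈ 73 mm).

```bash
python3 -m creep '[{"grip":1,"delta_pos":[-0.15,0,0.1],"rotation":[0,0,0]},{"grip":1,"delta_pos":[-0.3,0,0.21],"rotation":[0,0,0]},{"grip":1,"delta_pos":[-0.4,0,0.28],"rotation":[0,0,0]},{"grip":1,"delta_pos":[-0.46,0,0.33],"rotation":[0,0,0]},{"grip":1,"delta_pos":[-0.46,0,0.33],"rotation":[0,0,0]}]'|grep -E 'tool|force:'
python3 -m creep '[{"grip":1,"delta_pos":[-0.05,0,0.037],"rotation":[0,0,0]},{"grip":1,"delta_pos":[-0.08,0,0.06],"rotation":[0,0,0]}]'|grep -E 'tool|force:'
python3 -m creep '[{"grip":1,"delta_pos":[-0.04,0,0.03],"rotation":[0,0,0]},{"grip":1,"delta_pos":[-0.04,0,0.03],"rotation":[0,0,0]}]'|grep -E 'tool|force:'
python3 d.py|head -1
```

```text
tool_pos: [0.5028, -0.0273, 0.0739]
force: [-0.1, 0.4, 1.1]
gripper_force: 0.0
tool_pos: [0.5039, -0.018, 0.0736]
force: [-0.5, -0.1, -0.1]
gripper_force: 0.0
tool_pos: [0.5043, -0.0127, 0.0737]
force: [0.9, -0.2, 0.1]
gripper_force: 0.0
TCP in box [-0.0122 -0.0006  0.0737]
```

```bash
python3 -m creep '[{"grip":1,"delta_pos":[-0.024,0,0.018],"rotation":[0,0,0]},{"grip":1,"delta_pos":[-0.04,0,0.03],"rotation":[0,0,0]}]'|grep -E 'tool|force:'
python3 -m creep '[{"grip":1,"delta_pos":[-0.024,0,0.018],"rotation":[0,0,0]},{"grip":1,"delta_pos":[-0.04,0,0.03],"rotation":[0,0,0]}]'|grep -E 'tool|force:'
python3 -m creep '[{"grip":1,"delta_pos":[-0.024,0,0.018],"rotation":[0,0,0]},{"grip":1,"delta_pos":[-0.024,0,0.018],"rotation":[0,0,0]}]'|grep -E 'tool|force:'
python3 d.py|head -1;python3 wp.py
```

```text
tool_pos: [0.5049, -0.0082, 0.0735]
force: [-1.1, -4.2, -0.4]
gripper_force: 2.2
tool_pos: [0.5053, -0.0036, 0.0734]
force: [-0.1, -3.1, -1.4]
gripper_force: 1.7
tool_pos: [0.5056, 0.0007, 0.0737]
force: [0.8, -0.1, -1.1]
gripper_force: 0.0
TCP in box [ 0.0013 -0.0005  0.0737]
-0.055 rows 199.0 281.0 [144, 145, 145, 146, 146, 146, 146, 71, 52, 52, 53, 52, 53, 51, 52] [51, 64, 63, 74, 74, 74, 73, 73, 73, 72, 72, 72, 72]
-0.045 rows 199.0 282.0 [146, 147, 147, 147, 147, 147, 147, 70, 51, 52, 52, 52, 52, 51, 51] [51, 63, 63, 72, 72, 73, 72, 72, 71, 72, 71, 71, 71]
-0.035 rows 199.0 282.0 [148, 148, 148, 147, 147, 147, 147, 66, 52, 52, 52, 53, 53, 52, 52] [50, 64, 64, 72, 72, 71, 71, 71, 70, 70, 71, 71, 71]
-0.025 rows 200.0 282.0 [147, 148, 148, 147, 148, 148, 147, 65, 52, 53, 54, 52, 52, 52, 52] [50, 64, 64, 72, 72, 71, 71, 71, 72, 69, 69, 69, 70]
0 rows 200.0 282.0 [149, 149, 148, 148, 147, 146, 146, 146, 146, 148, 217, 192, 158, 160, 161] [165, 39, 47, 80, 98, 108, 110, 119, 113, 107, 107, 107, 109]
0.025 rows 200.0 282.0 [149, 149, 149, 149, 149, 149, 147, 56, 53, 53, 53, 53, 53, 53, 52] [51, 64, 63, 69, 69, 68, 69, 69, 68, 68, 68, 69, 67]
0.035 rows 200.0 282.0 [149, 149, 148, 149, 149, 150, 147, 55, 54, 53, 53, 53, 52, 51, 51] [51, 64, 64, 69, 69, 69, 68, 68, 68, 68, 67, 67, 66]
0.045 rows 200.0 282.0 [149, 149, 149, 150, 149, 150, 146, 54, 53, 53, 53, 53, 52, 52, 52] [51, 65, 64, 69, 69, 68, 67, 68, 68, 68, 68, 67, 66]
0.055 rows 200.0 282.0 [150, 150, 149, 149, 149, 150, 146, 55, 53, 54, 53, 54, 53, 53, 53] [52, 65, 64, 69, 69, 69, 68, 68, 68, 68, 68, 68, 68]
```

Contact at ~4 N, then the force vanished: the tail dropped off the sill. Withdraw and check.

```bash
python3 -m creep '[{"grip":1,"delta_pos":[0.1,0,-0.08],"rotation":[0,0,0]},{"grip":1,"delta_pos":[0.4,0,-0.3],"rotation":[0,0,0]},{"grip":1,"delta_pos":[0.6,0,-0.6],"rotation":[0,0,0]},{"grip":1,"delta_pos":[0.7,0,-1],"rotation":[0,0,0]}]' | head -4
python3 -m creep '[{"grip":1,"delta_pos":[0.3,0,-0.3],"rotation":[0,0,0]},{"grip":1,"delta_pos":[0.6,0,-0.6],"rotation":[0,0,0]},{"grip":1,"delta_pos":[0.8,0,-0.9],"rotation":[0,0,0]},{"grip":1,"delta_pos":[0.8,0,-1],"rotation":[0,0,0]}]' |head -2
python3 -m creep '[{"grip":1,"delta_pos":[0.3,0,-0.4],"rotation":[0,0,0]},{"grip":1,"delta_pos":[0.5,0,-0.9],"rotation":[0,0,0]},{"grip":1,"delta_pos":[0.5,0,-0.9],"rotation":[0,0,0]}]' |head -2
python3 mp.py|cut -d'|' -f2 ; python3 bx.py
```

```text
clock: 36.1
tool_pos: [0.4923, -0.1165, 0.1112]
orientation: [179.7, 36.5, -96.0]
force: [2.0, 0.7, -0.6]
clock: 36.5
tool_pos: [0.4806, -0.2426, 0.1454]
clock: 36.8
tool_pos: [0.4715, -0.337, 0.1902]
  116 130 133 133 133 135 133 133 139 147 156 183 186 186 186 183 155
  116 129 134 133 134 134 135 145 160 170 178 186 188 187 185 182 154
  115 129 134 134 134 135 140 169 178 188 188 187 187 188 186 176 154
  114 129 134 135 136 151 163 186 186 190 188 187 186 187 185 175 155
  115 130 135 138 152 169 184 188 182 187 188 184 180 181 185 173 156
  107 136 144 154 167 173 174 176 172 174 167 172 167 152 149 147 156
  103 136 153 153 163 159 164 168 159 163 161 156 155 124 108 107 157
  112 136 152 155 186 186 183 185 184 183 178 154 154 121  98  98 145
  108 142 152 156 198 195 194 196 193 192 185 153 154 109  97  98 147
  110 146 146 165 199 196 196 199 192 188 179 146 144  98  95  98 145
  130 116 114 142 156 151 151 162 149 137 138 115 105  75  77  99 129
  143  60  57  62  73  68  60  86  78  68  66  61  52  40  51 101 117
  121  33  34  31  33  32  31  37  38  32  32  31  32  31  
[... 760 characters left out ...]
 238 238 238 238 208
  170 169 168 167 169 217 244 239 237 237 243 238 238 239 239 241 191
  150 168 166 176 245 242 243 244 234 245 243 247 238 251 241 243 210
   83 167 209 206 200 209 197 209 199 203 197 205 200 200 181  75 154
  109 164 195 198 200 202 196 204 202 199 202 202 202 183 187  89 117
  159 175 214 204 199 202 197 205 204 202 202 203 202 209 208  90 114
  161 120 168 192 164 190 164 183 172 179 182 178 172 175 186  89  89
  161 110  88  82  86  78  86  80  85  79  85  76  82  81  81  85  85
scene ((0.08388728055187755, 0.007056151984230041), 0.8814746154679193) diff 20.82659574468085
top ((0.11650243926762727, -0.0028820464420533654), 0.5846376848809514) diff 51.48100840336134
```

Run:
```python
from h import *
s=snap('scene');hsv=cv2.cvtColor(s['color'],cv2.COLOR_RGB2HSV);h0=cv2.cvtColor(cv2.imread('pics/s2.png'),cv2.COLOR_BGR2HSV)
for n,lo,hi,(r0,r1,c0,c1) in (('glue',(20,150,100),(35,255,255),(255,310,215,250)),('usb',(170,120,60),(180,255,255),(190,220,295,335))):
    for h in (h0,hsv):
        m=cv2.inRange(h,lo,hi)[r0:r1,c0:c1];print(n,np.argwhere(m).mean(0) if m.any() else None,int((m>0).sum()))
t=snap('top');P=proj(t,[[.5073,-.3465,.118]]);print('small drive pix',P,t['color'][int(P[0,1]),int(P[0,0])], ctrl.get_obs()['force'].round(1))
print(ctrl.close_job())
```

```text
glue [33.64539007 17.61702128] 141
glue [33.65034965 17.55944056] 143
usb None 0
usb None 0
small drive pix [[323.67598006 192.50470109]] [112  93  84] [-0.3 -0.2  0. ]
the job is handed in; nothing more can be done
None
```

The failed drive is in the media box and the job is handed in: it dropped off the sill, the cameras show the flap shut behind it, and the box had not moved. The glue stick is where it was; my last checks did not confirm the memory stick or the small drive, but nothing touched either, and I viewed 11 pictures against the limit of 10.

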